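Load the bowl finisher and hold its sprung cover at the inspection mark

TASK

Tip the six silver beads out of the steel cup through the open filler in the bowl finisher's closed cover, so that all of them land in its bowl, then set the empty cup down upright on the bench. Now take the cover by its front handle, lift it against its hinge spring until the pointer stands at the 25 degree inspection mark without swinging it well past, and keep holding it there: finish while still holding it. Leave everything else on the bench where it lies.

Things in the scene. Friction and masses are not known exactly. Their poses are not given: they have to be found in the camera images.
- finisher: Bench vibratory bowl finisher, fixed: round grey motor base (204 mm across, 60 mm high), springs, white plastic bowl (200 mm across, from 82 to 150 mm above the bench, inner floor at 87 mm, a 47 mm cone in its middle). Origin on the bowl's axis at bench height. Own -x is its front (handle side, roughly towards the robot), +x its hinge side, z up; turned up to 0.3 rad.
- filler (a point): Middle of the mouth of the filler, the round open collar in the middle of the grey domed cover, straight above the bowl: mouth 125 mm inside, throat 107 mm inside, rim 202 mm above the bench with the cover shut. Only the quadrant plate (see mark) stands higher, to 232 mm.
- lid_handle (a point): Middle of the bar of the cover's bow handle: round steel bar 12 mm thick, 100 mm long, parallel to the machine's own y, 158 mm above the bench (cover shut), 150 mm in front of the bowl's axis. 38 mm free between bar and cover, nothing in front, 95 mm free below. The bar may turn between the finger pads. It moves on a circle of radius 272 mm about lid_hinge; its frame turns with the cover.
- lid_hinge (a point): Middle of the cover's hinge pin, 155 mm above the bench and 122 mm behind the bowl's axis; the pin is parallel to the machine's own y. A coil spring on it pulls the cover shut: at the handle it takes 3 to 4 N to start the cover and about 5.5 N at the mark; let go, it falls shut.
- lid (a joint): Angle of the cover in rad: 0 shut, growing as its front is lifted (1.2 fully up). The inspection mark is at 0.436 rad (25 degrees), where the handle bar is about 114 mm higher and 27 mm farther back than shut. Above 0.60 it counts as swung past the mark.
- mark (a point): The inspection mark: the long dark raised rib at 25 degrees on the graduated aluminium quadrant plate, upright beside the hinge on the machine's own +y side (116 mm from the middle, radius 82 mm about the pin). The cover's dark pointer sweeps along the plate's outer face and lies on the rib at the mark. This point is on the rib, 72 mm from the pin's axis.
- cup: Open round stainless cup, slightly tapered: 51 mm across at the foot, 66 mm at the rim, 75 mm high, wall 3 mm, floor 4 mm, about 110 g empty. Stands left or right of the finisher with the six beads in it. Held loosely it can pivot between the finger pads: grip it firmly (60 N or more), near half height. Origin at the middle of its underside, z up its axis. It may be turned any way about its axis.
- cup_rim (a point): Middle of the cup's mouth, 75 mm above its underside.
- jar: Closed glass jar with a black lid, 60 mm across, 90 mm high, on the other side of the finisher from the cup (they change sides). Not to be disturbed. Origin under its middle.
- punch_large: Steel doming punch lying on the bench, 18 mm thick, 110 mm long. Not to be disturbed. Origin under its middle, x along it.
- punch_small: Thinner steel doming punch lying on the bench, 13 mm thick, 100 mm long. Not to be disturbed. Origin under its middle, x along it.
- ferrule: Small steel ring, 27 mm across, 16 mm high, on the bench. Not to be disturbed. Origin under its middle.
- calliper: Steel vernier calliper lying flat, 235 mm long, 8 mm thick. Not to be disturbed. Origin under its middle, x along the beam.
- dividers: Steel dividers lying flat, about 160 mm long. Not to be disturbed. Origin at bench height between the legs, x towards the pivot.
- mallet: Rawhide mallet standing on one face of its head (62 mm across, 85 mm high), its 200 mm handle level 45 mm above the bench along own +x. Not to be disturbed. Origin under the head.
- bead0_center (a point): One of the six hollow silver beads, polished smooth balls 18 mm across, 15 g each, lying in the cup in two layers at the start. This point is its centre.
- bead1_center (a point): Another of the six beads, just like bead0_center.
- bead2_center (a point): Another of the six beads, just like bead0_center.
- bead3_center (a point): Another of the six beads, just like bead0_center.
- bead4_center (a point): Another of the six beads, just like bead0_center.
- bead5_center (a point): Another of the six beads, just like bead0_center.

How it is judged:
By the outcome, as a careful person would: the job done as asked, in the order asked, and still so for the second after the job is handed in, while the arm keeps its last pose, push and grip.
It also fails if it takes over 61 s, if anything falls off the work surface, if the arm or the gripper's body presses on something with over 40 N, if the wrist force passes 120 N, or if a joint passes its speed limit or range.

ROBOT

A 6-joint arm with a two-finger parallel gripper is mounted at the origin on the work surface. World frame = base frame: x ahead of the robot, y to its left, z up, the work surface at z = 0. Lengths are in mm, angles in rad, forces in N, time in s.
With the tool pointing down it reaches from about 300 to 875 mm from the base axis. Payload 4.2 kg.
Tool frame: the origin (TCP) lies between the finger pads, 19 mm behind the fingertips; this is the grasp point; z points along the fingers, y is the line along which they close (so a half turn about z gives the same grasp; the last joint's range is limited). The gripper opens to 85 mm and grips with 20 to 120 N. Pads are 22 mm wide; open, the fingers measure 114 mm over their backs; the gripper's body (76 mm by 85 mm) begins 54 mm behind the grasp point. The pads swing forward as they close: fully open they stand 13 mm farther back than shut.
Start: joints at [-1.338, 0.32, 1.565, -0, 1.257, -0.02], TCP at [143.818, -556.737, 250.038] pointing down, gripper open.
Joint ranges: [-3.11, 3.11], [-0.84, 2.01], [0.21, 2.61], [-1.34, 4.49], [0.05, 2.63], [-2.56, 2.56]. Speed limits (rad/s): [2.57, 2.57, 3.14, 3.14, 3.14, 3.14].

INTERFACE

Orientations are given as a rotation vector (axis times angle).
In Python, from station import r gives the robot as it stands. The module is installed in compiled form; this text tells all that it offers.
- The arm moves only by the tool apply_moves, never from a script. Its argument "rows" is a list of rows, each an object of numbers: "dx", "dy", "dz": the shift along the world's x, y, z normalised to -1 to 1, where 1 is 0.4 m; "wx", "wy", "wz": the turn, a rotation vector about the world's x, y, z normalised to -1 to 1, where 1 is pi/2 rad; "claw": the opening, from 0 (shut) to 1 (fully open). A call has exactly 10 rows; each row is the pose to reach, as a shift and turn from the pose commanded when the call began; what a row does not reach only later rows make up. A row lasts 1/10 s, in which the tool goes at most 50 mm and 8.59 degrees, less where a joint would pass 70% of its speed; a pose out of reach is approached as far as the arm can. A call with a number of a shift or a turn outside -1 to 1 is refused whole. A call with a gripper value outside its range is refused whole. The fingers move at their own pace and stop on an object; "newtons" is the grip in N (left out, the last holds). Time passes only in rows, so rows that repeat a pose let the fingers close, or fill a call up. It gives the time, the measured TCP pose, the force, the opening and the grip force at its end, in the units of the state.
- r.get_state(): the state, without advancing time (a new reading comes with each control period).
- r.capture(name): name is "side" or "top"; returns a dict with "img" (384x512x3 uint8, red, green, blue), "range_z" (384x512 float32, mm along the optical axis (not along the pixel's ray), 0 where there is no reading), "mtx" (3x3 intrinsics, pixels), "k1" (the pictures are not rectified: a ray, as slopes to the right and down, at radius r is drawn at 1 + k1 r^2 times it, then the intrinsics apply), "world_from_camera" (4x4, takes a point from camera to world coordinates). Camera axes: x right, y down, z forward; pixel columns grow to the right and rows downward; lengths in mm; the calibration is good to about 2 mm. A picture is of the moment at which its call begins.
- r.close_job(): hands the job in; it is judged then, once.
The state is a dict: "clock": time; "joint_pos": joint angles; "dq": joint speeds; "effort": joint torques, N m; "tcp_pos": TCP position; "ee_rot": TCP orientation; "ft_force": force on the tool from outside, world axes, zero at the start; "torque": the same for the moment, N m; "opening": finger opening in mm; "gripper_force": force on a finger pad.
Only numpy, scipy, OpenCV 4.12 (cv2) and the standard library are available. Lean on these libraries where they do the work, as an engineer would, in place of code of your own. Each camera call takes 0.05 s, during which the arm holds its last target. There are 200 camera calls.

## Working session

There is one attempt and no reset: what is moved stays moved. The work goes in short steps, Python scripts to look and compute and a tool call to move; the robot and the scene stay as the last step left them, time stands still between calls to the robot, and variables do not carry over. Pictures are saved under pics/ and viewed, at most 10 in all, crops included, and the job is handed in when it is done.

Besides the shell and the picture viewer there is one more tool, called after "Request:" as name(argument=value, ...) on one line, values as JSON. apply_moves: Moves the arm, as the interface text tells. Scaled input: -1 to 1 covers 0.4 m each way for a shift and pi/2 rad each way for a turn. Its arguments: {"type":"object","properties":{"rows":{"type":"array"},"newtons":{"type":"number"}},"required":["rows"]}

```bash
mkdir -p pics; cat > h.py <<'E'
import numpy as np, cv2
from station import r
def cap(name,save=None):
    c=r.capture(name)
    if save: cv2.imwrite('pics/'+save,c['img'][:,:,::-1])
    np.savez(''+name+'.npz',**c)
    return c
def cloud(c):
    K=np.array(c['mtx']);v,u=np.mgrid[0:384,0:512].astype(float)
    pts=np.stack([u.ravel(),v.ravel()],-1)[:,None]
    n=cv2.undistortPoints(pts,K,np.array([c['k1'],0,0,0,0],float)).reshape(384,512,2)
    z=c['range_z'];T=np.array(c['world_from_camera'])
    P=np.dstack([n[...,0]*z,n[...,1]*z,z])
    W=P@T[:3,:3].T+T[:3,3]; W[z<=0]=np.nan
    return W
E
python3 - <<'E'
from h import *
a=cap('top','top0.png');b=cap('side','side0.png')
for c in(a,b): print(np.round(c['world_from_camera'],3),c['mtx'],c['k1'])
print(r.get_state())
E
```

```text
[[-1.100000e-02 -9.870000e-01  1.620000e-01  3.591820e+02]
 [-1.000000e+00  1.300000e-02  8.000000e-03  8.290000e-01]
 [-1.000000e-02 -1.620000e-01 -9.870000e-01  1.324982e+03]
 [ 0.000000e+00  0.000000e+00  0.000000e+00  1.000000e+00]] [[471.36086977   0.         262.216013  ]
 [  0.         471.36086977 189.42424861]
 [  0.           0.           1.        ]] -0.04641515491889253
[[-9.460000e-01 -2.440000e-01  2.130000e-01  2.656450e+02]
 [-3.240000e-01  6.990000e-01 -6.380000e-01  8.975220e+02]
 [ 7.000000e-03 -6.720000e-01 -7.400000e-01  1.176404e+03]
 [ 0.000000e+00  0.000000e+00  0.000000e+00  1.000000e+00]] [[435.01854013   0.         257.8005984 ]
 [  0.         435.01854013 188.24990721]
 [  0.           0.           1.        ]] -0.08088885781867391
{'clock': 0.1, 'joint_pos': array([-1.33799288e+00,  3.20252296e-01,  1.56551967e+00,  8.62780140e-06,
        1.25739368e+00, -1.99806590e-02]), 'dq': array([-0.00184095, -0.00357844, -0.00317074, -0.00146032,  0.00144743,
       -0.00069448]), 'effort': array([ 4.89538670e-04, -4.16407692e+01, -2.34703463e+01,  5.11027440e-05,
        4.94196138e-03,  5.59981885e-06]), 'tcp_pos': array([ 143.7350654 , -556.35741848,  249.26683641]), 'ee_rot': array([-3.11498068e+00, -3.95814555e-01,  2.49490823e-04]), 'ft_force': array([ 0.33562815, -0.01667945,  0.16714779]), 'torque': array([ 0.00146415, -0.01704183, -0.04811265]), 'gripper_force': 0.0, 'opening': 85.4929600360172}
```

```bash
python3 -c "
import cv2
cv2.imwrite('pics/both.png',cv2.resize(cv2.hconcat([cv2.imread('pics/top0.png'),cv2.imread('pics/side0.png')]),(800,300)))"
```

```text
(no output)
```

View pics/top0.png

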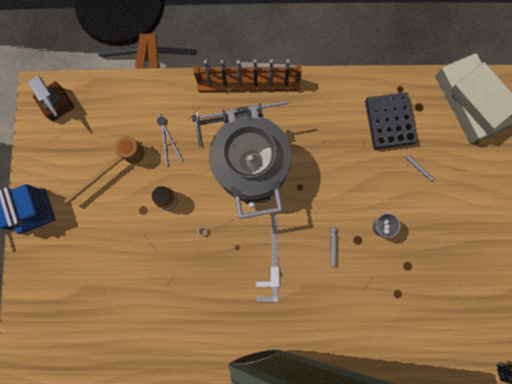

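View pics/side0.png

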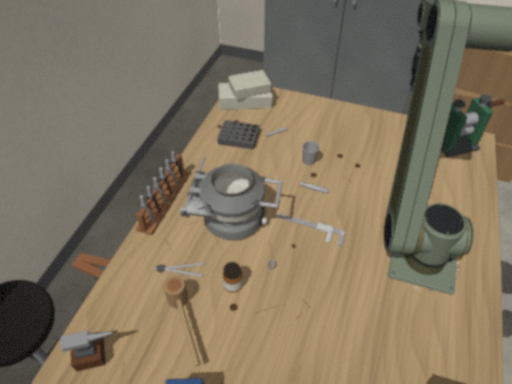

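The top view shows the cup with its beads at (387,226), the filler at (250,157) and the handle bar at (260,212). The large punch is at (334,247), the calliper at (275,260) and the jar at (163,197). In the side view the cup is at (310,152), standing clear.

```bash
python3 - <<'E'
from h import *
for n in('top','side'):
    c=dict(np.load(n+'.npz'));W=cloud(c)
    def sel(u0,u1,v0,v1,z0,z1):
        P=W[v0:v1,u0:u1].reshape(-1,3);return P[(P[:,2]>z0)&(P[:,2]<z1)]
    def circ(P):
        A=np.c_[2*P[:,:2],np.ones(len(P))];s=np.linalg.lstsq(A,(P[:,:2]**2).sum(1),rcond=None)[0]
        return np.round([s[0],s[1],np.sqrt(s[2]+s[0]**2+s[1]**2),len(P)],1)
    B=dict(top=[(370,405,210,242),(205,295,105,200),(225,290,190,220)],side=[(298,324,138,166),(190,270,155,215),(255,290,170,215)])[n]
    P=sel(*B[0],66,80);print(n,'cup rim',circ(P),P[:,:2].min(0),P[:,:2].max(0),P[:,2].max())
    P=sel(*B[1],197,207);print('collar',circ(P),P[:,2].mean())
    P=sel(*B[2],150,168);m=P[:,:2].mean(0)
    print('handle z',len(P),m)
    x=P[P[:,0]<np.percentile(P[:,0],50)]
    vx=cv2.fitLine(x[:,:2].astype(np.float32),cv2.DIST_HUBER,0,.01,.01).ravel();print('line',vx,x.min(0),x.max(0))
    # quadrant plate
    P=sel(*( (190,310,90,170,) if n=='top' else (175,270,150,220)),210,240);print('plate',len(P),P.mean(0) if len(P) else'')
E
```

```text
top cup rim [ 465.3 -319.8   30.9  130. ] [ 432.98529987 -352.2091127 ] [ 497.17749611 -288.02859726] 79.64371416585664
collar [640.3  40.4  62.6 347. ] 201.23148010204144
handle z 598 [519.30255151  27.74541098]
line [ 1.1052045e-01 -9.9387383e-01  4.9504800e+02  1.6058702e+01] [479.63978229 -38.35036665 155.36644698] [522.32830322  76.38559429 167.72296086]
plate 25 [696.70304235 167.18047841 220.45081102]
side cup rim [ 466.  -316.6   31.4   76. ] [ 433.20796077 -352.19327425] [ 499.38499441 -282.07806857] 78.5887356945525
collar [654.1  77.6  80.4 196. ] 200.44122780359294
handle z 444 [530.12413824  25.56413714]
line [ 2.5702106e-02 -9.9966967e-01  5.0102966e+02  2.4910841e+01] [478.29115126 -32.36940616 150.558645  ] [538.15327334  90.70312832 167.90808633]
plate 33 [698.37454641 173.48225891 217.35589382]
```

```bash
cat >> h.py <<'E'
from scipy.spatial.transform import Rotation as Ro
def toolR(az,down,roll=0):
    """az: heading, down: angle below horizontal, roll: rad about tool z; roll 0 = tool x up, y right"""
    h=np.array([np.cos(az),np.sin(az),0]);k=np.array([0,0,1.])
    z=h*np.cos(down)-k*np.sin(down);x=h*np.sin(down)+k*np.cos(down)
    return Ro.from_matrix(np.c_[x,np.cross(z,x),z])*Ro.from_euler('z',roll)
def go(pos,R):
    s=r.get_state();w=(R*Ro.from_rotvec(s['ee_rot']).inv()).as_rotvec()
    print('d',np.round((np.array(pos)-s['tcp_pos'])/400,3),'w',np.round(w/(np.pi/2),3),'ang',np.degrees(np.linalg.norm(w)).round(1))
def st():
    s=r.get_state()
    for k in('clock','joint_pos','tcp_pos','ee_rot','ft_force','opening','gripper_force'):print(k,np.round(s[k],3))
E
python3 - <<'E'
from h import *
R=toolR(-.601,np.radians(30));d=R.as_matrix()[:,2]
c=np.array([465.5,-319,38]);print(d,c-130*d)
go(c-130*d+[0,0,20],R)
W=cloud(dict(np.load('top.npz')))
P=W[225:272,325:345].reshape(-1,3);P=P[P[:,2]>7];print('punch',P.min(0),P.max(0))
E
```

```text
[ 0.71427226 -0.48970924 -0.5       ] [ 372.64460657 -255.33779841  103.        ]
d [ 0.572  0.753 -0.316] w [-0.12  -0.675 -0.492] ang 76.0
punch [ 359.15302821 -192.17459503    7.28272343] [ 466.85204711 -162.5640998    25.270128  ]
```

Request:
apply_moves(rows=[{"dx": 0.06,"dy": 0.08,"dz": 0,"wx": -0.01,"wy": -0.07,"wz": -0.05,"claw": 1},{"dx": 0.12,"dy": 0.16,"dz": 0,"wx": -0.024,"wy": -0.135,"wz": -0.1,"claw": 1},{"dx": 0.18,"dy": 0.24,"dz": 0,"wx": -0.036,"wy": -0.2,"wz": -0.15,"claw": 1},{"dx": 0.24,"dy": 0.32,"dz": 0,"wx": -0.048,"wy": -0.27,"wz": -0.2,"claw": 1},{"dx": 0.3,"dy": 0.4,"dz": -0.05,"wx": -0.06,"wy": -0.34,"wz": -0.25,"claw": 1},{"dx": 0.36,"dy": 0.48,"dz": -0.1,"wx": -0.072,"wy": -0.4,"wz": -0.3,"claw": 1},{"dx": 0.42,"dy": 0.56,"dz": -0.15,"wx": -0.084,"wy": -0.47,"wz": -0.35,"claw": 1},{"dx": 0.48,"dy": 0.64,"dz": -0.2,"wx": -0.096,"wy": -0.54,"wz": -0.4,"claw": 1},{"dx": 0.54,"dy": 0.7,"dz": -0.25,"wx": -0.108,"wy": -0.61,"wz": -0.45,"claw": 1},{"dx": 0.572,"dy": 0.753,"dz": -0.3,"wx": -0.12,"wy": -0.675,"wz": -0.492,"claw": 1}], newtons=80)

```text
clock: 1.1
tcp_pos: [349.8, -309.1, 187.5]
ee_rot: [2.664, -0.444, 1.189]
ft_force: [0.3, -0.4, 0.6]
opening: 85.4
gripper_force: 0.0
```

```bash
python3 - <<'E'
from h import *
st()
R=toolR(-.601,np.radians(30));d=R.as_matrix()[:,2]
c=np.array([465.5,-319,38])
go(c-130*d,R);go(c,R)
E
```

```text
clock 1.1
joint_pos [-1.044  0.05   2.437  1.733  0.476 -0.711]
tcp_pos [ 349.825 -309.126  187.544]
ee_rot [ 2.664 -0.444  1.189]
ft_force [ 0.345 -0.382  0.564]
opening 85.382
gripper_force 0.0
d [ 0.057  0.134 -0.211] w [-0.029 -0.127 -0.154] ang 18.2
d [ 0.289 -0.025 -0.374] w [-0.029 -0.127 -0.154] ang 18.2
```

```bash
python3 - <<'E'
from h import *
R=toolR(-.601,np.radians(22));d=R.as_matrix()[:,2]
c=np.array([465.5,-319,39])
go(c-120*d+[0,0,25],R);print(d)
E
```

```text
d [ 0.06   0.133 -0.196] w [-0.071 -0.206 -0.151] ang 23.8
[ 0.76471395 -0.52429236 -0.37460659]
```

Request:
apply_moves(rows=[{"dx": 0.06,"dy": 0.133,"dz": -0.196,"wx": -0.071,"wy": -0.206,"wz": -0.151,"claw": 1},{"dx": 0.06,"dy": 0.133,"dz": -0.196,"wx": -0.071,"wy": -0.206,"wz": -0.151,"claw": 1},{"dx": 0.06,"dy": 0.133,"dz": -0.196,"wx": -0.071,"wy": -0.206,"wz": -0.151,"claw": 1},{"dx": 0.06,"dy": 0.133,"dz": -0.196,"wx": -0.071,"wy": -0.206,"wz": -0.151,"claw": 1},{"dx": 0.06,"dy": 0.133,"dz": -0.196,"wx": -0.071,"wy": -0.206,"wz": -0.151,"claw": 1},{"dx": 0.06,"dy": 0.133,"dz": -0.196,"wx": -0.071,"wy": -0.206,"wz": -0.151,"claw": 1},{"dx": 0.06,"dy": 0.133,"dz": -0.196,"wx": -0.071,"wy": -0.206,"wz": -0.151,"claw": 1},{"dx": 0.06,"dy": 0.133,"dz": -0.196,"wx": -0.071,"wy": -0.206,"wz": -0.151,"claw": 1},{"dx": 0.06,"dy": 0.133,"dz": -0.196,"wx": -0.071,"wy": -0.206,"wz": -0.151,"claw": 1},{"dx": 0.06,"dy": 0.133,"dz": -0.196,"wx": -0.071,"wy": -0.206,"wz": -0.151,"claw": 1}])

```text
clock: 2.1
tcp_pos: [438.0, -301.6, 149.5]
ee_rot: [2.286, -0.708, 1.485]
ft_force: [0.6, 1.1, -0.2]
opening: 85.1
gripper_force: 0.0
```

```bash
python3 - <<'E'
from h import *
st()
R=toolR(-.601,np.radians(22));d=R.as_matrix()[:,2]
c=np.array([465.5,-319,39])
go(c-120*d,R);go(c-60*d,R);go(c,R)
E
```

```text
clock 2.1
joint_pos [-0.649  0.39   2.613  3.091  1.015 -1.564]
tcp_pos [ 437.981 -301.625  149.518]
ee_rot [ 2.286 -0.708  1.485]
ft_force [ 0.562  1.112 -0.245]
opening 85.146
gripper_force 0.0
d [-0.161  0.114 -0.164] w [-0.012 -0.018  0.   ] ang 1.9
d [-0.046  0.035 -0.22 ] w [-0.012 -0.018  0.   ] ang 1.9
d [ 0.069 -0.043 -0.276] w [-0.012 -0.018  0.   ] ang 1.9
```

```bash
cat >> h.py <<'E'
def fk(q,p):
    h,a,L1,L2,Lt=p; Y=lambda t:Ro.from_euler('y',t)
    R0=Ro.from_euler('z',q[0]);R1=R0*Y(q[1]);R2=R1*Y(q[2]);R=R2*Ro.from_euler('z',q[3])*Y(q[4])*Ro.from_euler('z',q[5])
    return np.array([0,0,h])+R0.apply([a,0,0])+R1.apply([0,0,L1])+R2.apply([0,0,L2])+R.apply([0,0,Lt]),R
E
python3 - <<'E'
from h import *
from scipy.optimize import least_squares
D=[([-1.33799288,.320252296,1.56551967,0,1.25739368,-.0199806],[143.735,-556.357,249.267],[-3.11498,-.395815,.0002495]),
([-1.044,.05,2.437,1.733,.476,-.711],[349.825,-309.126,187.544],[2.664,-.444,1.189]),
([-.649,.39,2.613,3.091,1.015,-1.564],[437.981,-301.625,149.518],[2.286,-.708,1.485])]
for q,p,w in D: print((Ro.from_rotvec(w).inv()*fk(q,[0,0,1,1,1])[1]).as_rotvec())
f=lambda P:np.concatenate([fk(q,P)[0]-p for q,p,w in D])
for fixa in (0,1):
    g=(lambda P:np.r_[f(P),0.02*P[1] if fixa==0 else 100*P[1]])
    s=least_squares(g,[200,0,400,400,250]);print(s.x,f(s.x).round(1))
E
```

```text
[ 6.14578343e-06 -6.85683030e-06 -1.57079859e+00]
[ 3.15472582e-05  1.61272442e-04 -1.57021740e+00]
[-7.18320281e-04  6.54130439e-04 -1.57036321e+00]
[139.84813989 -36.18674563 599.77793992 432.70790923 314.89755704] [-13.7   8.   10.9  -2.4  -4.9   0.2  -0.3 -13.5 -11.1]
[ 1.36695118e+02 -3.95096869e-04  5.67076751e+02  4.05012635e+02
  2.92905081e+02] [-13.8   8.4   7.3  -8.8 -13.8   0.9  -0.9 -14.1  -8.2]
```

```bash
sed -i '/^def fk/,$d' h.py; cat >> h.py <<'E'
def fk(q,p):
    h,a,L1,L2,Lt,b,c=p; Y=lambda t:Ro.from_euler('y',t)
    R0=Ro.from_euler('z',q[0]);R1=R0*Y(q[1]);R2=R1*Y(q[2]);R=R2*Ro.from_euler('z',q[3])*Y(q[4])*Ro.from_euler('z',q[5]+np.pi/2)
    return np.array([0,0,h])+R0.apply([a,b,0])+R1.apply([0,0,L1])+R2.apply([c,0,L2])+R.apply([0,0,Lt]),R
E
python3 - <<'E'
from h import *
from scipy.optimize import least_squares
D=[([-1.33799288,.320252296,1.56551967,0,1.25739368,-.0199806],[143.735,-556.357,249.267]),
([-1.044,.05,2.437,1.733,.476,-.711],[349.825,-309.126,187.544]),
([-.649,.39,2.613,3.091,1.015,-1.564],[437.981,-301.625,149.518])]
f=lambda P:np.concatenate([fk(q,P)[0]-p for q,p in D])
for w in([.01,.01],[10,.01],[.01,10],[10,10]):
    s=least_squares(lambda P:np.r_[f(P),w[0]*P[1],w[1]*P[6]],[200,0,400,400,250,0,0]);print(s.x.round(1),f(s.x).round(1))
E
```

```text
[ 1.396e+02 -2.000e-01  5.922e+02  4.170e+02  2.995e+02  1.150e+01
  2.500e+01] [ 0.   0.   0.1 -0.   0.  -0.1  0.  -0.   0.1]
[139.6  -0.  592.1 416.8 299.3  11.6  25. ] [ 0.   0.   0.  -0.  -0.  -0.1  0.  -0.   0.1]
[1.158e+02 2.700e+00 5.793e+02 4.007e+02 2.838e+02 1.410e+01 1.000e-01] [ 0.5  9.3  8.3 -2.5 -4.6  1.5  6.1 -2.2 -9.8]
[1.164e+02 0.000e+00 5.815e+02 4.028e+02 2.857e+02 1.380e+01 1.000e-01] [  0.2   9.2   8.5  -2.2  -4.2   1.5   6.   -2.4 -10. ]
```

```bash
cat >> h.py <<'E'
from scipy.optimize import least_squares
PR=[139.6,0,592.1,416.8,299.3,11.6,25.]
LO=np.array([-3.11,-.84,.21,-1.34,.05,-2.56])+.02;HI=np.array([3.11,2.01,2.61,4.49,2.63,2.56])-.02
def ik(pos,R,seed):
    def f(q):
        p,Rq=fk(q,PR);return np.r_[(p-pos)/100,(R.inv()*Rq).as_rotvec()]
    s=least_squares(f,np.clip(seed,LO+.01,HI-.01),bounds=(LO,HI));return s.x,np.abs(s.fun).max()
S=[[-.6,.3,2.4,3.1,.8,-1.5],[-.6,.3,2.,0,.4,1.5],[0,.3,2.4,3.1,.8,-1.5],[0,.3,2.4,3.1,.8,1.5],[0,.3,1.8,0,1,0]]
def best(pos,R,seeds=S):
    o=[ik(pos,R,s) for s in seeds];o=[x for x in o if x[1]<.01];return [x[0].round(2) for x in o]
E
python3 - <<'E'
from h import *
c=np.array([465.5,-319,39])
for dn in(25,35,45,55):
  R=toolR(-.601,np.radians(dn));d=R.as_matrix()[:,2]
  for b in(0,60,100):
    print(dn,b,best(c-b*d,R,S[:2]))
print('pour')
for dn in(-20,0,20,40):
  for roll in(0,90,130,180,-90,-130):
    print(dn,roll,best(np.array([640,55,285]),toolR(.063,np.radians(dn),np.radians(roll)),S[2:4]))
E
```

```text
25 0 []
25 60 []
25 100 []
35 0 [array([-0.64,  0.6 ,  2.52,  3.11,  0.94, -1.57]), array([-0.64,  0.6 ,  2.52,  3.11,  0.94, -1.57])]
35 60 []
35 100 []
45 0 [array([-0.63,  0.49,  2.41,  3.1 ,  0.55, -1.56]), array([-0.63,  0.49,  2.41,  3.1 ,  0.55, -1.56])]
45 60 [array([-0.64,  0.35,  2.47,  3.08,  0.46, -1.54]), array([-0.64,  0.35,  2.47,  3.08,  0.46, -1.54])]
45 100 [array([-0.64,  0.24,  2.5 ,  3.06,  0.38, -1.53]), array([-0.64,  0.24,  2.5 ,  3.06,  0.38, -1.53])]
55 0 [array([-0.63,  0.44,  2.3 ,  3.06,  0.2 , -1.51]), array([-0.63,  0.44,  2.3 ,  3.06,  0.2 , -1.51])]
55 60 [array([-0.63,  0.29,  2.32,  2.93,  0.09, -1.39]), array([-0.63,  0.29,  2.32,  2.93,  0.09, -1.39])]
55 100 []
pour
-20 0 [array([ 0.07,  0.68,  2.43,  3.15,  1.89, -1.57]), array([ 0.07,  0.68,  2.43,  3.15,  1.89, -1.57])]
-20 90 [array([ 0.07,  0.68,  2.43,  3.15,  1.89, -0.  ]), array([ 0.07,  0.68,  2.43,  3.15,  1.89, -0.  ])]
-20 130 [array([0.07, 0.68, 2.43, 3.15, 1.89, 0.7 ]), array([0.07, 0.68, 2.43, 3.15, 1.89, 0.7 ])]
-20 180 [array([0.07, 0.68, 2.43, 3.15, 1.89, 1.57]), array([0.07, 0.
[... 548 characters left out ...]
.15, 1.23, 2.44])]
20 0 [array([ 0.07,  0.19,  2.25,  3.16,  0.52, -1.58]), array([ 0.07,  0.19,  2.25,  3.16,  0.52, -1.58])]
20 90 [array([ 0.07,  0.19,  2.25,  3.16,  0.52, -0.01]), array([ 0.07,  0.19,  2.25,  3.16,  0.52, -0.01])]
20 130 [array([0.07, 0.19, 2.25, 3.16, 0.52, 0.69]), array([0.07, 0.19, 2.25, 3.16, 0.52, 0.69])]
20 180 [array([0.07, 0.19, 2.25, 3.16, 0.52, 1.56]), array([0.07, 0.19, 2.25, 3.16, 0.52, 1.56])]
20 -90 []
20 -130 [array([0.07, 0.19, 2.25, 3.16, 0.52, 2.43])]
40 0 [array([ 0.07,  0.13,  2.02, -0.05,  0.12,  1.62])]
40 90 []
40 130 []
40 180 []
40 -90 [array([ 0.07,  0.13,  2.02, -0.05,  0.12,  0.05])]
40 -130 [array([ 0.07,  0.13,  2.02, -0.05,  0.12, -0.65])]
```

```bash
python3 - <<'E'
from h import *
R=toolR(-.601,np.radians(45));d=R.as_matrix()[:,2]
c=np.array([465.5,-319,42])-3*d
print(d,c);go(c-90*d,R)
E
```

```text
[ 0.58320086 -0.39984592 -0.70710678] [ 463.75039743 -317.80046223   44.12132034]
d [-0.067  0.05  -0.104] w [0.133 0.193 0.   ] ang 21.1
```

Request:
apply_moves(rows=[{"dx": -0.03,"dy": 0.02,"dz": 0,"wx": 0.06,"wy": 0.09,"wz": 0,"claw": 1},{"dx": -0.067,"dy": 0.05,"dz": -0.05,"wx": 0.133,"wy": 0.193,"wz": 0,"claw": 1},{"dx": -0.067,"dy": 0.05,"dz": -0.104,"wx": 0.133,"wy": 0.193,"wz": 0,"claw": 1},{"dx": -0.067,"dy": 0.05,"dz": -0.104,"wx": 0.133,"wy": 0.193,"wz": 0,"claw": 1},{"dx": -0.067,"dy": 0.05,"dz": -0.104,"wx": 0.133,"wy": 0.193,"wz": 0,"claw": 1},{"dx": -0.067,"dy": 0.05,"dz": -0.104,"wx": 0.133,"wy": 0.193,"wz": 0,"claw": 1},{"dx": -0.067,"dy": 0.05,"dz": -0.104,"wx": 0.133,"wy": 0.193,"wz": 0,"claw": 1},{"dx": -0.067,"dy": 0.05,"dz": -0.104,"wx": 0.133,"wy": 0.193,"wz": 0,"claw": 1},{"dx": -0.067,"dy": 0.05,"dz": -0.104,"wx": 0.133,"wy": 0.193,"wz": 0,"claw": 1},{"dx": -0.067,"dy": 0.05,"dz": -0.104,"wx": 0.133,"wy": 0.193,"wz": 0,"claw": 1}])

```text
clock: 3.1
tcp_pos: [411.5, -281.2, 107.6]
ee_rot: [2.589, -0.802, 1.071]
ft_force: [-0.0, 0.4, -1.0]
opening: 85.3
gripper_force: 0.0
```

```bash
python3 - <<'E'
from h import *
st()
R=toolR(-.601,np.radians(45));d=R.as_matrix()[:,2]
c=np.array([465.5,-319,42])-3*d
go(c-90*d,R);go(c-45*d,R);go(c,R)
c=cap('side','side1.png');c2=cap('top','t1.png')
a=cv2.resize(cv2.imread('pics/side1.png')[80:230,240:440],(600,450),interpolation=3)
cv2.imwrite('pics/s1c.png',a)
E
```

```text
clock 3.1
joint_pos [-0.639  0.251  2.49   3.07   0.385 -1.532]
tcp_pos [ 411.52  -281.242  107.611]
ee_rot [ 2.589 -0.802  1.071]
ft_force [-0.012  0.436 -0.997]
opening 85.307
gripper_force 0.0
d [-0.001 -0.001  0.   ] w [-0. -0. -0.] ang 0.0
d [ 0.065 -0.046 -0.079] w [-0. -0. -0.] ang 0.0
d [ 0.131 -0.091 -0.159] w [-0. -0. -0.] ang 0.0
```

View pics/s1c.png

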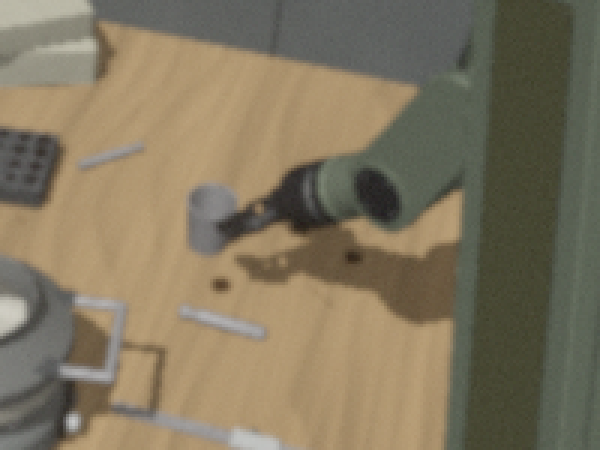

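The gripper at crop (240,222) points at the cup at (212,218), and the punch at (222,322) is clear. I'll move in and grip.

Request:
apply_moves(rows=[{"dx": 0.026,"dy": -0.018,"dz": -0.032,"claw": 1},{"dx": 0.052,"dy": -0.036,"dz": -0.064,"claw": 1},{"dx": 0.078,"dy": -0.054,"dz": -0.096,"claw": 1},{"dx": 0.104,"dy": -0.073,"dz": -0.127,"claw": 1},{"dx": 0.131,"dy": -0.091,"dz": -0.159,"claw": 1},{"dx": 0.131,"dy": -0.091,"dz": -0.159,"claw": 1},{"dx": 0.131,"dy": -0.091,"dz": -0.159,"claw": 0.6},{"dx": 0.131,"dy": -0.091,"dz": -0.159,"claw": 0.4},{"dx": 0.131,"dy": -0.091,"dz": -0.159,"claw": 0.2},{"dx": 0.131,"dy": -0.091,"dz": -0.159,"claw": 0.2}], newtons=90)

```text
$.rows[0]: bad value
```

```bash
python3 - <<'E'
from h import *
st()
R=toolR(-.601,np.radians(45))
R2=toolR(.063,np.radians(45))
P=[665,62,264]
for az,dn in((-.3,45),(.063,20)): go([600,0,290],toolR(az,np.radians(dn)))
print(best(np.array([600,-40,290.]),R2,S))
for dn in (20,0): print(best(np.array([665,62,264.]),toolR(.063,np.radians(dn)),S))
E
```

```text
clock 3.2
joint_pos [-0.639  0.251  2.49   3.07   0.385 -1.532]
tcp_pos [ 411.572 -281.272  107.706]
ee_rot [ 2.589 -0.802  1.072]
ft_force [0.187 0.01  0.756]
opening 85.363
gripper_force 0.0
d [0.471 0.703 0.456] w [-0.    -0.     0.191] ang 17.2
d [0.471 0.703 0.456] w [-0.075 -0.273  0.416] ang 45.3
[array([-0.17,  0.07,  2.02,  0.53,  0.32,  0.9 ]), array([-0.17,  0.07,  2.02,  0.53,  0.32,  0.9 ]), array([-0.17,  0.07,  2.02,  0.53,  0.32,  0.9 ]), array([-0.17,  0.07,  2.02,  0.53,  0.32,  0.9 ]), array([-0.17,  0.07,  2.02,  0.53,  0.32,  0.9 ])]
[array([ 0.08,  0.26,  2.23,  3.18,  0.57, -1.6 ]), array([ 0.08,  0.26,  2.23,  3.18,  0.57, -1.6 ]), array([ 0.08,  0.26,  2.23,  3.18,  0.57, -1.6 ]), array([ 0.08,  0.26,  2.23,  3.18,  0.57, -1.6 ]), array([ 0.08,  0.26,  2.23,  3.18,  0.57, -1.6 ])]
[array([ 0.09,  0.47,  2.37,  3.17,  1.26, -1.58]), array([ 0.09,  0.47,  2.37,  3.17,  1.26, -1.58]), array([ 0.09,  0.47,  2.37,  3.17,  1.26, -1.58]), array([ 0.09,  0.47,  2.37,  3.17,  1.26, -1.58]), array([ 0.09,  0.47,  2.37,  3.17,  1.26, -1.58])]
```

Every row needs all of its fields.

Request:
apply_moves(rows=[{"dx": 0.026,"dy": -0.018,"dz": -0.032,"wx": 0,"wy": 0,"wz": 0,"claw": 1},{"dx": 0.052,"dy": -0.036,"dz": -0.064,"wx": 0,"wy": 0,"wz": 0,"claw": 1},{"dx": 0.078,"dy": -0.054,"dz": -0.096,"wx": 0,"wy": 0,"wz": 0,"claw": 1},{"dx": 0.104,"dy": -0.073,"dz": -0.127,"wx": 0,"wy": 0,"wz": 0,"claw": 1},{"dx": 0.131,"dy": -0.091,"dz": -0.159,"wx": 0,"wy": 0,"wz": 0,"claw": 1},{"dx": 0.131,"dy": -0.091,"dz": -0.159,"wx": 0,"wy": 0,"wz": 0,"claw": 1},{"dx": 0.131,"dy": -0.091,"dz": -0.159,"wx": 0,"wy": 0,"wz": 0,"claw": 0.6},{"dx": 0.131,"dy": -0.091,"dz": -0.159,"wx": 0,"wy": 0,"wz": 0,"claw": 0.4},{"dx": 0.131,"dy": -0.091,"dz": -0.159,"wx": 0,"wy": 0,"wz": 0,"claw": 0.2},{"dx": 0.131,"dy": -0.091,"dz": -0.159,"wx": 0,"wy": 0,"wz": 0,"claw": 0.2}], newtons=90)

```text
clock: 4.2
tcp_pos: [463.7, -317.8, 45.3]
ee_rot: [2.587, -0.802, 1.074]
ft_force: [-3.3, -0.7, 5.5]
opening: 59.0
gripper_force: 94.1
```

```bash
python3 - <<'E'
from h import *
st()
A=(.063,np.radians(20))
go([463.7,-317.8,150],toolR(-.601,np.radians(35)))
q=[-.63,.49,2.41,3.1,.55,-1.56]
for p,az,dn in(([463.7,-317.8,150],-.601,35),([480,-300,270],-.55,30),([560,-160,290],-.25,25),([640,0,290],0.,20),([665,62,270],.063,20)):
    print(best(np.array(p),toolR(az,np.radians(dn)),[q]))
E
```

```text
clock 4.2
joint_pos [-0.633  0.474  2.415  3.098  0.534 -1.555]
tcp_pos [ 463.717 -317.752   45.255]
ee_rot [ 2.587 -0.802  1.074]
ft_force [-3.299 -0.728  5.481]
opening 58.981
gripper_force 94.141
d [-0.    -0.     0.262] w [-0.062 -0.091  0.   ] ang 9.9
[array([-0.64,  0.28,  2.42,  3.08,  0.52, -1.54])]
[array([-0.6 ,  0.05,  2.3 ,  2.96,  0.26, -1.42])]
[array([-0.34,  0.06,  2.3 ,  2.91,  0.36, -1.39])]
[array([-0.03,  0.18,  2.25,  3.08,  0.5 , -1.53])]
[array([ 0.08,  0.25,  2.22,  3.18,  0.55, -1.6 ])]
```

Request:
apply_moves(rows=[{"dx": 0,"dy": 0,"dz": 0.02,"wx": 0,"wy": 0,"wz": 0,"claw": 0.2},{"dx": 0,"dy": 0,"dz": 0.07,"wx": 0,"wy": 0,"wz": 0,"claw": 0.2},{"dx": 0,"dy": 0,"dz": 0.13,"wx": -0.02,"wy": -0.03,"wz": 0,"claw": 0.2},{"dx": 0,"dy": 0,"dz": 0.2,"wx": -0.04,"wy": -0.06,"wz": 0,"claw": 0.2},{"dx": 0,"dy": 0,"dz": 0.27,"wx": -0.06,"wy": -0.09,"wz": 0,"claw": 0.2},{"dx": 0.01,"dy": 0.01,"dz": 0.35,"wx": -0.08,"wy": -0.12,"wz": 0,"claw": 0.2},{"dx": 0.02,"dy": 0.02,"dz": 0.43,"wx": -0.1,"wy": -0.15,"wz": 0,"claw": 0.2},{"dx": 0.03,"dy": 0.03,"dz": 0.51,"wx": -0.125,"wy": -0.183,"wz": 0,"claw": 0.2},{"dx": 0.04,"dy": 0.04,"dz": 0.58,"wx": -0.125,"wy": -0.183,"wz": 0,"claw": 0.2},{"dx": 0.04,"dy": 0.04,"dz": 0.6,"wx": -0.125,"wy": -0.183,"wz": 0,"claw": 0.2}])

```text
clock: 5.2
tcp_pos: [480.5, -301.1, 287.7]
ee_rot: [2.301, -0.711, 1.472]
ft_force: [-0.0, -0.0, -1.7]
opening: 59.3
gripper_force: 95.8
```

```bash
python3 - <<'E'
from h import *
st()
for p,az in (([560,-160,285],-.28),([655,40,285],.063)): go(p,toolR(az,np.radians(20)))
E
```

```text
clock 5.2
joint_pos [-0.563  0.042  2.335  3.232  0.374 -1.639]
tcp_pos [ 480.478 -301.114  287.7  ]
ee_rot [ 2.301 -0.711  1.472]
ft_force [-0.006 -0.032 -1.656]
opening 59.292
gripper_force 95.781
d [ 0.199  0.353 -0.007] w [-0.023 -0.048  0.203] ang 18.9
d [ 0.436  0.853 -0.007] w [-0.015 -0.052  0.421] ang 38.2
```

Request:
apply_moves(rows=[{"dx": 0.01,"dy": 0.02,"dz": 0,"wx": 0,"wy": 0,"wz": 0.01,"claw": 0.2},{"dx": 0.03,"dy": 0.05,"dz": 0,"wx": 0,"wy": 0,"wz": 0.03,"claw": 0.2},{"dx": 0.055,"dy": 0.1,"dz": 0,"wx": 0,"wy": -0.01,"wz": 0.055,"claw": 0.2},{"dx": 0.085,"dy": 0.16,"dz": 0,"wx": -0.005,"wy": -0.02,"wz": 0.08,"claw": 0.2},{"dx": 0.115,"dy": 0.22,"dz": 0,"wx": -0.005,"wy": -0.02,"wz": 0.11,"claw": 0.2},{"dx": 0.145,"dy": 0.28,"dz": 0,"wx": -0.01,"wy": -0.02,"wz": 0.14,"claw": 0.2},{"dx": 0.175,"dy": 0.34,"dz": 0,"wx": -0.01,"wy": -0.03,"wz": 0.17,"claw": 0.2},{"dx": 0.205,"dy": 0.4,"dz": 0,"wx": -0.015,"wy": -0.03,"wz": 0.2,"claw": 0.2},{"dx": 0.235,"dy": 0.46,"dz": 0,"wx": -0.015,"wy": -0.04,"wz": 0.23,"claw": 0.2},{"dx": 0.265,"dy": 0.52,"dz": 0,"wx": -0.015,"wy": -0.04,"wz": 0.26,"claw": 0.2}])

```text
clock: 6.2
tcp_pos: [585.6, -91.8, 280.6]
ee_rot: [2.505, -0.239, 1.702]
ft_force: [-0.2, -0.3, -2.2]
opening: 59.2
gripper_force: 95.8
```

Request:
apply_moves(rows=[{"dx": 0.03,"dy": 0.055,"dz": 0,"wx": 0,"wy": 0,"wz": 0.03,"claw": 0.2},{"dx": 0.06,"dy": 0.11,"dz": 0,"wx": 0,"wy": 0,"wz": 0.06,"claw": 0.2},{"dx": 0.085,"dy": 0.16,"dz": 0,"wx": 0,"wy": -0.01,"wz": 0.085,"claw": 0.2},{"dx": 0.11,"dy": 0.21,"dz": 0,"wx": 0,"wy": -0.01,"wz": 0.105,"claw": 0.2},{"dx": 0.13,"dy": 0.25,"dz": 0,"wx": 0,"wy": -0.01,"wz": 0.125,"claw": 0.2},{"dx": 0.145,"dy": 0.285,"dz": 0,"wx": 0,"wy": -0.01,"wz": 0.14,"claw": 0.2},{"dx": 0.16,"dy": 0.31,"dz": 0,"wx": 0,"wy": -0.01,"wz": 0.15,"claw": 0.2},{"dx": 0.168,"dy": 0.325,"dz": 0,"wx": 0,"wy": -0.01,"wz": 0.158,"claw": 0.2},{"dx": 0.171,"dy": 0.333,"dz": 0,"wx": 0,"wy": -0.01,"wz": 0.161,"claw": 0.2},{"dx": 0.171,"dy": 0.333,"dz": 0,"wx": 0,"wy": -0.01,"wz": 0.161,"claw": 0.2}])

```text
clock: 7.2
tcp_pos: [654.3, 39.5, 284.2]
ee_rot: [-2.547, -0.074, -1.771]
ft_force: [0.2, -0.2, -1.2]
opening: 59.2
gripper_force: 95.7
```

```bash
python3 - <<'E'
from h import *
st()
R0=lambda dn,ro:toolR(.063,np.radians(dn),np.radians(ro))
for dn,ro in ((20,0),(15,30),(8,60)): go([665,62,270],R0(dn,ro))
c=cap('top','t2.png');cap('side','s2.png')
E
```

```text
clock 7.2
joint_pos [ 0.028  0.204  2.222  3.075  0.501 -1.52 ]
tcp_pos [654.345  39.528 284.181]
ee_rot [-2.547 -0.074 -1.771]
ft_force [ 0.237 -0.227 -1.246]
opening 59.184
gripper_force 95.748
d [ 0.027  0.056 -0.035] w [-0.002 -0.004  0.001] ang 0.5
d [ 0.027  0.056 -0.035] w [ 0.318 -0.039 -0.1  ] ang 30.2
d [ 0.027  0.056 -0.035] w [ 0.651 -0.084 -0.163] ang 60.9
```

Request:
apply_moves(rows=[{"dx": 0.003,"dy": 0.006,"dz": -0.004,"wx": 0.05,"wy": -0.005,"wz": -0.016,"claw": 0.2},{"dx": 0.006,"dy": 0.012,"dz": -0.008,"wx": 0.12,"wy": -0.013,"wz": -0.036,"claw": 0.2},{"dx": 0.009,"dy": 0.02,"dz": -0.012,"wx": 0.2,"wy": -0.025,"wz": -0.062,"claw": 0.2},{"dx": 0.013,"dy": 0.028,"dz": -0.017,"wx": 0.28,"wy": -0.035,"wz": -0.09,"claw": 0.2},{"dx": 0.017,"dy": 0.036,"dz": -0.022,"wx": 0.36,"wy": -0.045,"wz": -0.11,"claw": 0.2},{"dx": 0.021,"dy": 0.044,"dz": -0.027,"wx": 0.44,"wy": -0.055,"wz": -0.125,"claw": 0.2},{"dx": 0.024,"dy": 0.05,"dz": -0.031,"wx": 0.52,"wy": -0.067,"wz": -0.14,"claw": 0.2},{"dx": 0.026,"dy": 0.054,"dz": -0.034,"wx": 0.6,"wy": -0.077,"wz": -0.153,"claw": 0.2},{"dx": 0.027,"dy": 0.056,"dz": -0.035,"wx": 0.651,"wy": -0.084,"wz": -0.163,"claw": 0.2},{"dx": 0.027,"dy": 0.056,"dz": -0.035,"wx": 0.651,"wy": -0.084,"wz": -0.163,"claw": 0.2}])

```text
clock: 8.3
tcp_pos: [665.0, 61.7, 269.2]
ee_rot: [-1.729, 0.927, -1.447]
ft_force: [-0.6, -1.1, -1.9]
opening: 59.2
gripper_force: 96.0
```

```bash
python3 - <<'E'
from h import *
st()
R0=lambda dn,ro:toolR(.063,np.radians(dn),np.radians(ro))
for dn,ro in ((4,75),(0,90),(0,110),(0,130)): go([665,62,265],R0(dn,ro))
cap('top','t3.png');cap('side','s3.png')
A=cv2.imread('pics/t3.png')[90:240,180:330];B=cv2.imread('pics/s3.png')[120:270,170:320]
cv2.imwrite('pics/ts3.png',cv2.resize(cv2.hconcat([A,B]),(800,400),interpolation=3))
E
```

```text
clock 8.3
joint_pos [ 0.086  0.355  2.319  3.17   0.961 -0.537]
tcp_pos [664.97   61.65  269.192]
ee_rot [-1.729  0.927 -1.447]
ft_force [-0.573 -1.143 -1.87 ]
opening 59.169
gripper_force 95.962
d [ 0.     0.001 -0.01 ] w [ 0.169 -0.035 -0.017] ang 15.6
d [ 0.     0.001 -0.01 ] w [ 0.338 -0.067 -0.023] ang 31.1
d [ 0.     0.001 -0.01 ] w [ 0.559 -0.05  -0.039] ang 50.7
d [ 0.     0.001 -0.01 ] w [ 0.78  -0.03  -0.055] ang 70.5
```

View pics/ts3.png

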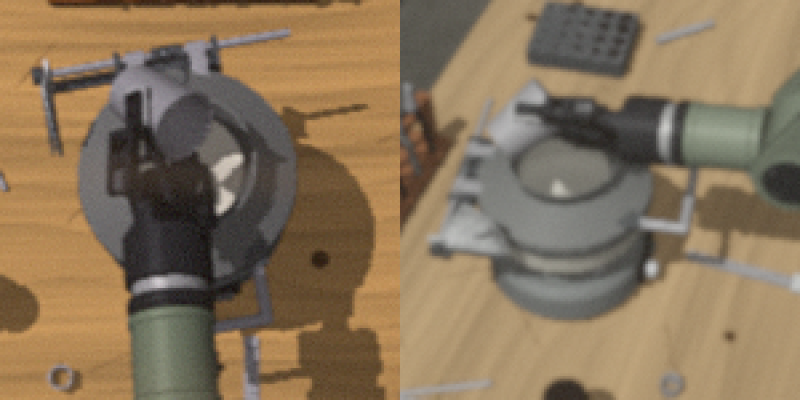

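The top crop (left) shows the cup mouth at (185,120), facing right and towards the filler, whose visible opening is near (215,170). The gripper clears the collar in the side view. I'll pour slowly.

Request:
apply_moves(rows=[{"dx": 0,"dy": 0,"dz": -0.003,"wx": 0.06,"wy": -0.012,"wz": -0.006,"claw": 0.2},{"dx": 0,"dy": 0,"dz": -0.005,"wx": 0.12,"wy": -0.024,"wz": -0.012,"claw": 0.2},{"dx": 0,"dy": 0,"dz": -0.01,"wx": 0.18,"wy": -0.036,"wz": -0.018,"claw": 0.2},{"dx": 0,"dy": 0,"dz": -0.01,"wx": 0.24,"wy": -0.048,"wz": -0.02,"claw": 0.2},{"dx": 0,"dy": 0,"dz": -0.01,"wx": 0.29,"wy": -0.058,"wz": -0.022,"claw": 0.2},{"dx": 0,"dy": 0,"dz": -0.01,"wx": 0.338,"wy": -0.067,"wz": -0.023,"claw": 0.2},{"dx": 0,"dy": 0,"dz": -0.01,"wx": 0.38,"wy": -0.064,"wz": -0.026,"claw": 0.2},{"dx": 0,"dy": 0,"dz": -0.01,"wx": 0.42,"wy": -0.06,"wz": -0.028,"claw": 0.2},{"dx": 0,"dy": 0,"dz": -0.01,"wx": 0.46,"wy": -0.058,"wz": -0.031,"claw": 0.2},{"dx": 0,"dy": 0,"dz": -0.01,"wx": 0.5,"wy": -0.055,"wz": -0.035,"claw": 0.2}])

```text
clock: 9.4
tcp_pos: [666.4, 60.7, 269.8]
ee_rot: [-1.044, 1.275, -0.978]
ft_force: [2.5, -3.7, 3.4]
opening: 59.1
gripper_force: 97.0
```

```bash
python3 - <<'E'
from h import *
st()
R0=lambda dn,ro:toolR(.063,np.radians(dn),np.radians(ro))
for dn,ro in ((0,110),(0,130),(-5,160),(-10,180)): go([665,62,265],R0(dn,ro))
E
```

```text
clock 9.4
joint_pos [0.086 0.46  2.362 3.17  1.262 0.248]
tcp_pos [666.401  60.673 269.828]
ee_rot [-1.044  1.275 -0.978]
ft_force [ 2.454 -3.718  3.36 ]
opening 59.062
gripper_force 97.044
d [-0.004  0.003 -0.012] w [0.058 0.01  0.003] ang 5.3
d [-0.004  0.003 -0.012] w [0.28  0.023 0.004] ang 25.3
d [-0.004  0.003 -0.012] w [ 0.615 -0.008  0.033] ang 55.5
d [-0.004  0.003 -0.012] w [ 0.838 -0.038  0.08 ] ang 75.8
```

```bash
python3 - <<'E'
from h import *
cap('top','t4.png');cap('side','s4.png');st()
A=cv2.imread('pics/t4.png')[90:240,180:330];B=cv2.imread('pics/s4.png')[120:270,170:320]
cv2.imwrite('pics/ts4.png',cv2.resize(cv2.hconcat([A,B]),(800,400),interpolation=3))
E
```

```text
clock 9.5
joint_pos [0.086 0.46  2.362 3.168 1.262 0.246]
tcp_pos [666.359  61.603 269.821]
ee_rot [-1.047  1.272 -0.977]
ft_force [3.425 0.039 5.133]
opening 59.362
gripper_force 96.98
```

View pics/ts4.png

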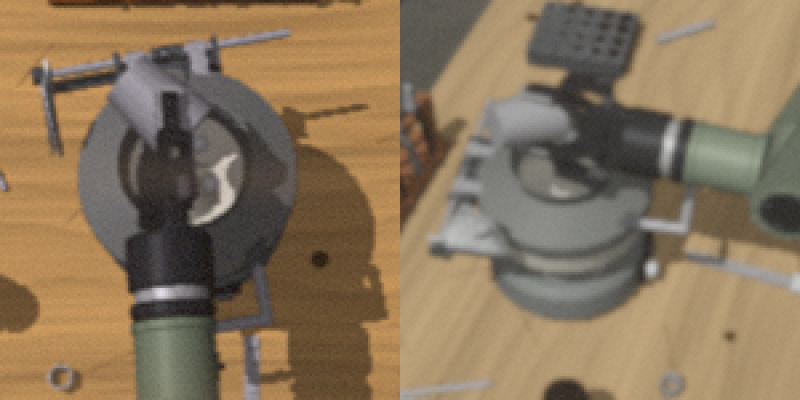

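Some beads already lie in the bowl, at about (200,145) and (205,185) in the left crop. A light 5 N contact shows the lower finger near the collar, so I'll rise 14 mm, shift back slightly and finish the roll.

Request:
apply_moves(rows=[{"dx": -0.01,"dy": 0,"dz": 0.035,"wx": 0,"wy": 0,"wz": 0,"claw": 0.2},{"dx": -0.02,"dy": 0,"dz": 0.04,"wx": 0.05,"wy": 0.005,"wz": 0,"claw": 0.2},{"dx": -0.02,"dy": 0,"dz": 0.04,"wx": 0.1,"wy": 0.01,"wz": 0,"claw": 0.2},{"dx": -0.02,"dy": 0,"dz": 0.04,"wx": 0.16,"wy": 0.014,"wz": 0.002,"claw": 0.2},{"dx": -0.02,"dy": 0,"dz": 0.04,"wx": 0.22,"wy": 0.018,"wz": 0.003,"claw": 0.2},{"dx": -0.02,"dy": 0,"dz": 0.04,"wx": 0.28,"wy": 0.023,"wz": 0.004,"claw": 0.2},{"dx": -0.02,"dy": 0,"dz": 0.04,"wx": 0.34,"wy": 0.018,"wz": 0.01,"claw": 0.2},{"dx": -0.02,"dy": 0,"dz": 0.04,"wx": 0.4,"wy": 0.012,"wz": 0.015,"claw": 0.2},{"dx": -0.02,"dy": 0,"dz": 0.04,"wx": 0.46,"wy": 0.006,"wz": 0.02,"claw": 0.2},{"dx": -0.02,"dy": 0,"dz": 0.04,"wx": 0.52,"wy": 0.001,"wz": 0.025,"claw": 0.2}])

```text
clock: 10.5
tcp_pos: [657.0, 61.9, 282.1]
ee_rot: [-0.431, 1.458, -0.338]
ft_force: [-1.0, 0.2, -0.5]
opening: 59.2
gripper_force: 97.1
```

```bash
python3 - <<'E'
from h import *
st()
R0=lambda dn,ro:toolR(.063,np.radians(dn),np.radians(ro))
for dn,ro in ((-5,165),(-10,180),(-15,180)): go([658,60,280],R0(dn,ro))
print(best(np.array([658,60,280.]),R0(-15,180)))
E
```

```text
clock 10.5
joint_pos [0.076 0.461 2.385 3.141 1.334 1.072]
tcp_pos [657.     61.864 282.125]
ee_rot [-0.431  1.458 -0.338]
ft_force [-1.041  0.154 -0.511]
opening 59.175
gripper_force 97.14
d [ 0.003 -0.005 -0.005] w [ 0.151 -0.007  0.002] ang 13.6
d [ 0.003 -0.005 -0.005] w [ 0.32  -0.049  0.029] ang 29.2
d [ 0.003 -0.005 -0.005] w [ 0.322 -0.104  0.042] ang 30.7
[array([0.08, 0.63, 2.4 , 3.16, 1.71, 1.57]), array([0.08, 0.63, 2.4 , 3.16, 1.71, 1.57]), array([0.08, 0.63, 2.4 , 3.16, 1.71, 1.57]), array([0.08, 0.63, 2.4 , 3.16, 1.71, 1.57])]
```

Request:
apply_moves(rows=[{"dx": 0,"dy": 0,"dz": 0,"wx": 0.06,"wy": -0.01,"wz": 0,"claw": 0.2},{"dx": 0,"dy": 0,"dz": 0,"wx": 0.12,"wy": -0.02,"wz": 0.01,"claw": 0.2},{"dx": 0,"dy": 0,"dz": 0,"wx": 0.18,"wy": -0.04,"wz": 0.02,"claw": 0.2},{"dx": 0,"dy": 0,"dz": 0,"wx": 0.25,"wy": -0.07,"wz": 0.03,"claw": 0.2},{"dx": 0,"dy": 0,"dz": 0,"wx": 0.322,"wy": -0.104,"wz": 0.042,"claw": 0.2},{"dx": 0,"dy": 0,"dz": 0,"wx": 0.322,"wy": -0.104,"wz": 0.042,"claw": 0.2},{"dx": 0,"dy": 0,"dz": 0,"wx": 0.322,"wy": -0.104,"wz": 0.042,"claw": 0.2},{"dx": 0,"dy": 0,"dz": 0,"wx": 0.322,"wy": -0.104,"wz": 0.042,"claw": 0.2},{"dx": 0,"dy": 0,"dz": 0,"wx": 0.322,"wy": -0.104,"wz": 0.042,"claw": 0.2},{"dx": 0,"dy": 0,"dz": 0,"wx": 0.322,"wy": -0.104,"wz": 0.042,"claw": 0.2}])

```text
clock: 11.5
tcp_pos: [657.0, 61.8, 283.0]
ee_rot: [-0.042, 1.307, 0.051]
ft_force: [-0.3, 0.6, -0.4]
opening: 59.2
gripper_force: 97.0
```

```bash
python3 - <<'E'
from h import *
st()
R0=lambda dn,ro:toolR(.063,np.radians(dn),np.radians(ro))
go([650,20,300],R0(0,110));go([640,0,300],R0(10,60))
E
```

```text
clock 11.5
joint_pos [0.088 0.62  2.397 3.167 1.709 1.566]
tcp_pos [657.005  61.824 282.985]
ee_rot [-0.042  1.307  0.051]
ft_force [-0.298  0.553 -0.41 ]
opening 59.19
gripper_force 97.04
d [-0.018 -0.105  0.043] w [-0.78   0.098 -0.101] ang 71.3
d [-0.043 -0.155  0.043] w [-1.346  0.084 -0.059] ang 121.5
```

Request:
apply_moves(rows=[{"dx": 0,"dy": 0,"dz": 0.04,"wx": -0.06,"wy": 0.01,"wz": -0.01,"claw": 0.2},{"dx": 0,"dy": 0,"dz": 0.08,"wx": -0.14,"wy": 0.02,"wz": -0.02,"claw": 0.2},{"dx": 0,"dy": 0,"dz": 0.1,"wx": -0.22,"wy": 0.03,"wz": -0.03,"claw": 0.2},{"dx": 0,"dy": 0,"dz": 0.1,"wx": -0.3,"wy": 0.04,"wz": -0.04,"claw": 0.2},{"dx": 0,"dy": 0,"dz": 0.1,"wx": -0.38,"wy": 0.05,"wz": -0.05,"claw": 0.2},{"dx": 0,"dy": 0,"dz": 0.1,"wx": -0.46,"wy": 0.06,"wz": -0.06,"claw": 0.2},{"dx": 0,"dy": 0,"dz": 0.1,"wx": -0.54,"wy": 0.07,"wz": -0.07,"claw": 0.2},{"dx": 0,"dy": 0,"dz": 0.1,"wx": -0.62,"wy": 0.08,"wz": -0.08,"claw": 0.2},{"dx": 0,"dy": 0,"dz": 0.1,"wx": -0.7,"wy": 0.09,"wz": -0.09,"claw": 0.2},{"dx": 0,"dy": 0,"dz": 0.1,"wx": -0.78,"wy": 0.098,"wz": -0.1,"claw": 0.2}])

```text
clock: 12.5
tcp_pos: [656.7, 61.7, 322.7]
ee_rot: [-0.991, 1.317, -0.904]
ft_force: [-0.2, 0.1, -0.7]
opening: 59.1
gripper_force: 97.1
```

```bash
python3 - <<'E'
from h import *
st()
go([640,20,320],toolR(.063,np.radians(10),np.radians(30)));go([620,0,320],toolR(0.063,np.radians(20),0))
E
```

```text
clock 12.5
joint_pos [0.087 0.317 2.33  3.169 1.074 0.331]
tcp_pos [656.703  61.663 322.67 ]
ee_rot [-0.991  1.317 -0.904]
ft_force [-0.245  0.11  -0.728]
opening 59.078
gripper_force 97.062
d [-0.042 -0.104 -0.007] w [-0.887  0.035  0.079] ang 80.2
d [-0.092 -0.154 -0.007] w [-1.211  0.072  0.214] ang 110.9
```

Request:
apply_moves(rows=[{"dx": -0.005,"dy": -0.01,"dz": 0,"wx": -0.089,"wy": 0.004,"wz": 0.008,"claw": 0.2},{"dx": -0.01,"dy": -0.02,"dz": 0,"wx": -0.178,"wy": 0.007,"wz": 0.016,"claw": 0.2},{"dx": -0.013,"dy": -0.03,"dz": 0,"wx": -0.267,"wy": 0.01,"wz": 0.024,"claw": 0.2},{"dx": -0.017,"dy": -0.04,"dz": 0,"wx": -0.355,"wy": 0.014,"wz": 0.032,"claw": 0.2},{"dx": -0.02,"dy": -0.05,"dz": 0,"wx": -0.444,"wy": 0.018,"wz": 0.04,"claw": 0.2},{"dx": -0.025,"dy": -0.06,"dz": 0,"wx": -0.532,"wy": 0.02,"wz": 0.048,"claw": 0.2},{"dx": -0.03,"dy": -0.07,"dz": 0,"wx": -0.62,"wy": 0.025,"wz": 0.056,"claw": 0.2},{"dx": -0.035,"dy": -0.08,"dz": 0,"wx": -0.71,"wy": 0.03,"wz": 0.064,"claw": 0.2},{"dx": -0.04,"dy": -0.09,"dz": 0,"wx": -0.8,"wy": 0.033,"wz": 0.072,"claw": 0.2},{"dx": -0.042,"dy": -0.104,"dz": 0,"wx": -0.887,"wy": 0.035,"wz": 0.08,"claw": 0.2}])

```text
clock: 13.5
tcp_pos: [639.6, 20.2, 322.4]
ee_rot: [-2.103, 0.49, -1.73]
ft_force: [0.8, 0.0, -1.4]
opening: 58.8
gripper_force: 97.1
```

```bash
python3 - <<'E'
from h import *
st()
go([560,-160,300],toolR(-.28,np.radians(20)));go([480.5,-301,290],toolR(-.58,np.radians(22)))
E
```

```text
clock 13.5
joint_pos [-0.031  0.19   2.298  3.001  0.745 -0.962]
tcp_pos [639.634  20.15  322.422]
ee_rot [-2.103  0.49  -1.73 ]
ft_force [ 0.783  0.032 -1.38 ]
opening 58.836
gripper_force 97.076
d [-0.199 -0.45  -0.056] w [-0.309  0.141 -0.128] ang 32.7
d [-0.398 -0.803 -0.081] w [-0.28   0.208 -0.308] ang 41.9
```

Request:
apply_moves(rows=[{"dx": -0.04,"dy": -0.08,"dz": 0,"wx": -0.05,"wy": 0.02,"wz": -0.02,"claw": 0.2},{"dx": -0.08,"dy": -0.17,"dz": 0,"wx": -0.11,"wy": 0.05,"wz": -0.04,"claw": 0.2},{"dx": -0.12,"dy": -0.26,"dz": -0.02,"wx": -0.18,"wy": 0.08,"wz": -0.07,"claw": 0.2},{"dx": -0.16,"dy": -0.35,"dz": -0.04,"wx": -0.25,"wy": 0.11,"wz": -0.1,"claw": 0.2},{"dx": -0.2,"dy": -0.45,"dz": -0.05,"wx": -0.309,"wy": 0.141,"wz": -0.128,"claw": 0.2},{"dx": -0.25,"dy": -0.54,"dz": -0.06,"wx": -0.3,"wy": 0.16,"wz": -0.17,"claw": 0.2},{"dx": -0.3,"dy": -0.63,"dz": -0.07,"wx": -0.295,"wy": 0.175,"wz": -0.22,"claw": 0.2},{"dx": -0.35,"dy": -0.72,"dz": -0.08,"wx": -0.285,"wy": 0.195,"wz": -0.27,"claw": 0.2},{"dx": -0.398,"dy": -0.803,"dz": -0.081,"wx": -0.28,"wy": 0.208,"wz": -0.308,"claw": 0.2},{"dx": -0.398,"dy": -0.803,"dz": -0.081,"wx": -0.28,"wy": 0.208,"wz": -0.308,"claw": 0.2}])

```text
clock: 14.5
tcp_pos: [479.3, -302.9, 290.0]
ee_rot: [2.267, -0.688, 1.533]
ft_force: [1.0, -0.2, -1.7]
opening: 59.1
gripper_force: 97.0
```

```bash
python3 - <<'E'
from h import *
st()
R=toolR(-.601,np.radians(45))
for z in(150,85,46):go([463.7,-317.8,z],R)
cap('top','t5.png')
A=cv2.imread('pics/t5.png')
cv2.imwrite('pics/t5c.png',cv2.resize(A[110:250,200:410],(800,533),interpolation=3))
E
```

```text
clock 14.5
joint_pos [-0.584  0.054  2.364  3.14   0.464 -1.564]
tcp_pos [ 479.306 -302.95   290.034]
ee_rot [ 2.267 -0.688  1.533]
ft_force [ 0.993 -0.224 -1.699]
opening 59.109
gripper_force 97.014
d [-0.039 -0.037 -0.35 ] w [ 0.14   0.214 -0.009] ang 23.1
d [-0.039 -0.037 -0.513] w [ 0.14   0.214 -0.009] ang 23.1
d [-0.039 -0.037 -0.61 ] w [ 0.14   0.214 -0.009] ang 23.1
```

View pics/t5c.png

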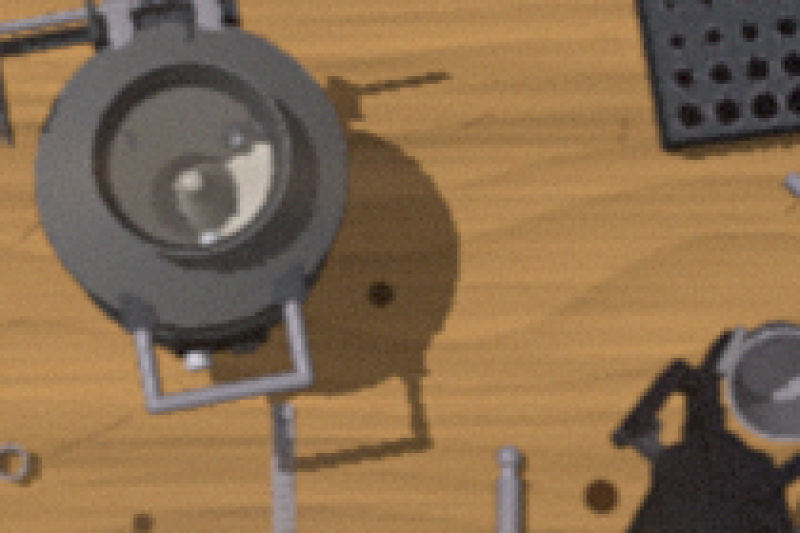

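The cup, at right (785,385), looks empty. Beads show in the bowl near (237,137) and (207,238), and there are none on the bench. I'll set the cup back where it stood.

Request:
apply_moves(rows=[{"dx": -0.01,"dy": -0.01,"dz": -0.06,"wx": 0.03,"wy": 0.04,"wz": 0,"claw": 0.2},{"dx": -0.02,"dy": -0.02,"dz": -0.14,"wx": 0.06,"wy": 0.09,"wz": 0,"claw": 0.2},{"dx": -0.03,"dy": -0.03,"dz": -0.22,"wx": 0.1,"wy": 0.15,"wz": -0.005,"claw": 0.2},{"dx": -0.039,"dy": -0.037,"dz": -0.3,"wx": 0.14,"wy": 0.214,"wz": -0.009,"claw": 0.2},{"dx": -0.039,"dy": -0.037,"dz": -0.38,"wx": 0.14,"wy": 0.214,"wz": -0.009,"claw": 0.2},{"dx": -0.039,"dy": -0.037,"dz": -0.45,"wx": 0.14,"wy": 0.214,"wz": -0.009,"claw": 0.2},{"dx": -0.039,"dy": -0.037,"dz": -0.5,"wx": 0.14,"wy": 0.214,"wz": -0.009,"claw": 0.2},{"dx": -0.039,"dy": -0.037,"dz": -0.54,"wx": 0.14,"wy": 0.214,"wz": -0.009,"claw": 0.2},{"dx": -0.039,"dy": -0.037,"dz": -0.56,"wx": 0.14,"wy": 0.214,"wz": -0.009,"claw": 0.2},{"dx": -0.039,"dy": -0.037,"dz": -0.57,"wx": 0.14,"wy": 0.214,"wz": -0.009,"claw": 0.2}])

```text
clock: 15.55
tcp_pos: [465.8, -315.1, 61.2]
ee_rot: [2.593, -0.797, 1.075]
ft_force: [0.5, 0.4, -0.8]
opening: 58.9
gripper_force: 97.0
```

```bash
python3 - <<'E'
from h import *
st()
R=toolR(-.601,np.radians(45))
for z in(48,45.3):go([463.7,-317.8,z],R)
c=cap('side','s6.png');W=cloud(c)
cv2.imwrite('pics/s6c.png',cv2.resize(c['img'][120:190,270:360,::-1],(720,560),interpolation=3))
P=W[125:175,290:335].reshape(-1,3);P=P[(np.hypot(P[:,0]-465.5,P[:,1]+319)<45)]
print(len(P),np.nanmax(P[:,2]),np.percentile(P[:,2],[5,50,95]))
E
```

```text
clock 15.55
joint_pos [-0.628  0.431  2.401  3.089  0.475 -1.545]
tcp_pos [ 465.849 -315.112   61.223]
ee_rot [ 2.593 -0.797  1.075]
ft_force [ 0.535  0.426 -0.825]
opening 58.902
gripper_force 96.99
d [-0.005 -0.007 -0.033] w [-0.001  0.    -0.003] ang 0.3
d [-0.005 -0.007 -0.04 ] w [-0.001  0.    -0.003] ang 0.3
394 127.8440232014641 [-4.8015123  21.14872252 90.85857067]
```

View pics/s6c.png

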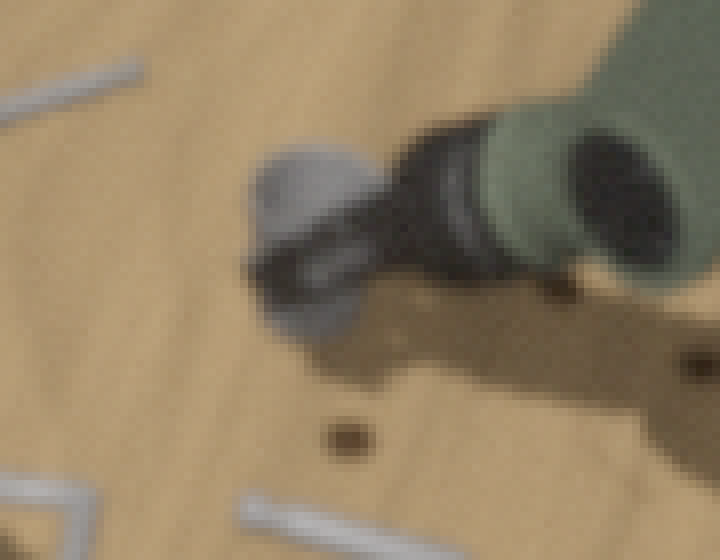

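The cup is held upright and level at crop (315,240), just above the bench. Next: lower, release and back off.

Request:
apply_moves(rows=[{"dx": -0.002,"dy": -0.003,"dz": -0.012,"wx": 0,"wy": 0,"wz": 0,"claw": 0.2},{"dx": -0.004,"dy": -0.005,"dz": -0.022,"wx": 0,"wy": 0,"wz": 0,"claw": 0.2},{"dx": -0.005,"dy": -0.007,"dz": -0.031,"wx": 0,"wy": 0,"wz": 0,"claw": 0.2},{"dx": -0.005,"dy": -0.007,"dz": -0.036,"wx": 0,"wy": 0,"wz": 0,"claw": 0.2},{"dx": -0.005,"dy": -0.007,"dz": -0.04,"wx": 0,"wy": 0,"wz": 0,"claw": 0.2},{"dx": -0.005,"dy": -0.007,"dz": -0.04,"wx": 0,"wy": 0,"wz": 0,"claw": 0.2},{"dx": -0.005,"dy": -0.007,"dz": -0.04,"wx": 0,"wy": 0,"wz": 0,"claw": 0.2},{"dx": -0.005,"dy": -0.007,"dz": -0.04,"wx": 0,"wy": 0,"wz": 0,"claw": 0.2},{"dx": -0.005,"dy": -0.007,"dz": -0.04,"wx": 0,"wy": 0,"wz": 0,"claw": 0.2},{"dx": -0.005,"dy": -0.007,"dz": -0.04,"wx": 0,"wy": 0,"wz": 0,"claw": 0.2}])

```text
clock: 16.6
tcp_pos: [463.6, -318.5, 45.9]
ee_rot: [2.592, -0.799, 1.075]
ft_force: [-0.7, -0.1, -1.3]
opening: 59.3
gripper_force: 97.0
```

Request:
apply_moves(rows=[{"dx": 0,"dy": 0,"dz": -0.002,"wx": 0,"wy": 0,"wz": 0,"claw": 0.2},{"dx": 0,"dy": 0,"dz": -0.003,"wx": 0,"wy": 0,"wz": 0,"claw": 0.2},{"dx": 0,"dy": 0,"dz": -0.004,"wx": 0,"wy": 0,"wz": 0,"claw": 0.2},{"dx": 0,"dy": 0,"dz": -0.004,"wx": 0,"wy": 0,"wz": 0,"claw": 0.2},{"dx": 0,"dy": 0,"dz": -0.004,"wx": 0,"wy": 0,"wz": 0,"claw": 0.75},{"dx": 0,"dy": 0,"dz": -0.004,"wx": 0,"wy": 0,"wz": 0,"claw": 0.85},{"dx": 0,"dy": 0,"dz": -0.004,"wx": 0,"wy": 0,"wz": 0,"claw": 1},{"dx": 0,"dy": 0,"dz": -0.004,"wx": 0,"wy": 0,"wz": 0,"claw": 1},{"dx": 0,"dy": 0,"dz": -0.004,"wx": 0,"wy": 0,"wz": 0,"claw": 1},{"dx": 0,"dy": 0,"dz": -0.004,"wx": 0,"wy": 0,"wz": 0,"claw": 1}])

```text
clock: 17.6
tcp_pos: [463.6, -318.5, 44.1]
ee_rot: [2.592, -0.799, 1.075]
ft_force: [-0.3, 0.0, 0.3]
opening: 85.6
gripper_force: 0.0
```

```bash
python3 - <<'E'
from h import *
st()
R=toolR(-.601,np.radians(45));d=R.as_matrix()[:,2]
go(r.get_state()['tcp_pos']-90*d,R)
# handle refit: bar points from original top image
W=cloud(dict(np.load('side.npz')))
c=dict(np.load('top.npz'));cap('top','t7.png')
c=dict(np.load('top.npz'));W=cloud(c)
P=W[185:225,225:295].reshape(-1,3)
for yaw in(.09,.11,.13,.15,.17):
    ex=np.array([np.cos(yaw),np.sin(yaw)]);ey=np.array([-ex[1],ex[0]])
    Q=np.c_[(P[:,:2]-[640.3,40.4])@ex,(P[:,:2]-[640.3,40.4])@ey,P[:,2]]
    B=Q[(abs(Q[:,1])<38)&(Q[:,0]<-135)&(Q[:,0]>-170)&(Q[:,2]>150)&(Q[:,2]<172)]
    E=Q[(Q[:,0]<-110)&(Q[:,0]>-150)&(Q[:,2]>140)&(Q[:,2]<175)]
    print(yaw,len(B),B.mean(0).round(1),'slope',np.polyfit(B[:,1],B[:,0],1).round(3),'arms y',E[:,1].min().round(1),E[:,1].max().round(1))
E
```

```text
clock 17.6
joint_pos [-0.639  0.477  2.415  3.081  0.536 -1.547]
tcp_pos [ 463.585 -318.521   44.122]
ee_rot [ 2.592 -0.799  1.075]
ft_force [-0.321  0.014  0.29 ]
opening 85.598
gripper_force 0.0
d [-0.131  0.09   0.159] w [-0.001  0.001 -0.003] ang 0.3
0.09 158 [-149.9    2.2  162.5] slope [-3.00000e-02 -1.49854e+02] arms y -66.2 47.2
0.11 151 [-150.     0.6  162.5] slope [-3.70000e-02 -1.50015e+02] arms y -63.4 49.6
0.13 147 [-150.     0.   162.6] slope [-3.00000e-02 -1.50028e+02] arms y -60.5 52.0
0.15 147 [-1.499e+02 -1.000e-01  1.625e+02] slope [-1.8000e-02 -1.4993e+02] arms y -57.9 54.3
0.17 148 [-1.500e+02  1.000e-01  1.625e+02] slope [ 3.00000e-03 -1.49977e+02] arms y -55.3 56.7
```

```bash
cat >> h.py <<'E'
YAW=.168;EX=np.array([np.cos(YAW),np.sin(YAW),0])
HINGE=np.array([640.3,40.4,155])+122*EX
def bar(th): return HINGE-272*np.cos(th+.011)*EX+np.array([0,0,272*np.sin(th+.011)])
def hR(dn): return toolR(YAW,np.radians(dn),-np.pi/2)
E
python3 - <<'E'
from h import *
print(HINGE,bar(0),bar(.436))
q=[0,.3,1.8,0,1.,.1]
for d0 in(60,70,80):
    for th in(0,.436):
        print(d0,th,best(bar(th),hR(d0+np.degrees(th)),[q]))
    R=hR(d0);print('pre',best(bar(0)-120*R.as_matrix()[:,2],R,[q]))
E
```

```text
[760.58238155  60.79972278 155.        ] [492.42805012  15.32112522 157.99193966] [518.76013415  19.78700965 272.57532915]
60 0 [array([-0.06,  0.11,  2.24,  0.39,  0.3 , -0.58])]
60 0.436 [array([ 0.01,  0.18,  1.71,  0.02,  1.17, -0.17])]
pre [array([-0.11, -0.13,  2.16,  0.24,  0.62, -0.44])]
70 0 [array([-0.03,  0.15,  2.12,  0.13,  0.54, -0.31])]
70 0.436 [array([ 0.02,  0.26,  1.6 , -0.01,  1.37, -0.14])]
pre [array([-0.06, -0.04,  2.  ,  0.1 ,  0.85, -0.28])]
80 0 [array([-0.01,  0.2 ,  2.  ,  0.04,  0.77, -0.21])]
80 0.436 [array([ 0.04,  0.35,  1.49, -0.03,  1.56, -0.13])]
pre [array([-0.02,  0.06,  1.84,  0.04,  1.07, -0.2 ])]
```

Request:
apply_moves(rows=[{"dx": -0.01,"dy": 0.007,"dz": 0.012,"wx": 0,"wy": 0,"wz": 0,"claw": 1},{"dx": -0.026,"dy": 0.018,"dz": 0.032,"wx": 0,"wy": 0,"wz": 0,"claw": 1},{"dx": -0.052,"dy": 0.036,"dz": 0.064,"wx": 0,"wy": 0,"wz": 0,"claw": 1},{"dx": -0.078,"dy": 0.054,"dz": 0.096,"wx": 0,"wy": 0,"wz": 0,"claw": 1},{"dx": -0.105,"dy": 0.072,"dz": 0.127,"wx": 0,"wy": 0,"wz": 0,"claw": 1},{"dx": -0.131,"dy": 0.09,"dz": 0.159,"wx": 0,"wy": 0,"wz": 0,"claw": 1},{"dx": -0.131,"dy": 0.09,"dz": 0.22,"wx": 0,"wy": 0,"wz": 0,"claw": 1},{"dx": -0.131,"dy": 0.09,"dz": 0.3,"wx": 0,"wy": 0,"wz": 0,"claw": 1},{"dx": -0.131,"dy": 0.09,"dz": 0.38,"wx": 0,"wy": 0,"wz": 0,"claw": 1},{"dx": -0.131,"dy": 0.09,"dz": 0.45,"wx": 0,"wy": 0,"wz": 0,"claw": 1}])

```text
clock: 18.65
tcp_pos: [415.5, -275.9, 187.1]
ee_rot: [2.611, -0.79, 1.098]
ft_force: [0.6, 0.4, 0.9]
opening: 85.1
gripper_force: 0.0
```

```bash
python3 - <<'E'
from h import *
st()
R=hR(70);p=bar(0)-120*R.as_matrix()[:,2];print(p);go(p,R)
go([450,-120,300],hR(75))
a=cap('top','t8.png');W=cloud(a)
P=W[205:248,365:412].reshape(-1,3);P=P[(P[:,2]<85)&(np.hypot(P[:,0]-465,P[:,1]+318)<40)]
Z=P[:,2];print('cup: rim max',Z.max(),'rim ctr',P[Z>70].mean(0),'inside z',np.sort(P[np.hypot(P[:,0]-465,P[:,1]+318)<14][:,2]).round(0))
cap('side','s8.png')
A=cv2.imread('pics/t8.png')
cv2.imwrite('pics/ts8.png',cv2.hconcat([cv2.resize(A[110:200,200:300],(400,400),interpolation=3),cv2.resize(A[200:250,360:410],(400,400),interpolation=3)]))
E
```

```text
clock 18.65
joint_pos [-0.648  0.057  2.376  2.466  0.102 -0.931]
tcp_pos [ 415.489 -275.94   187.074]
ee_rot [ 2.611 -0.79   1.098]
ft_force [0.552 0.384 0.861]
opening 85.148
gripper_force 0.0
[451.96346254   8.45838806 270.75505416]
d [0.091 0.711 0.209] w [-0.558  0.358  1.286] ang 130.2
d [0.086 0.39  0.282] w [-0.51   0.398  1.314] ang 131.8
cup: rim max 81.57513277140288 rim ctr [ 466.88574184 -325.19770339   74.96524014] inside z [-2. -1. -0.  1.  1.  2.  2.  2.  2.  2.  2.  3.  3.  3.  3.  3.  3.  3.
  3.  4.  4.  4.  4.  4.  4.  4.  4.  4.  4.  4.  5.  5.  5.  5.  5.  5.
  5.  5.  5.  5.  6.  6.  6.  6.  6.  6.  6.  6.  6.  7.  7.  7.  7.  7.
  7.  7.  7.  7.  8.  8.  8.  8.  8.  8.  8.  9.  9.  9.]
```

View pics/ts8.png

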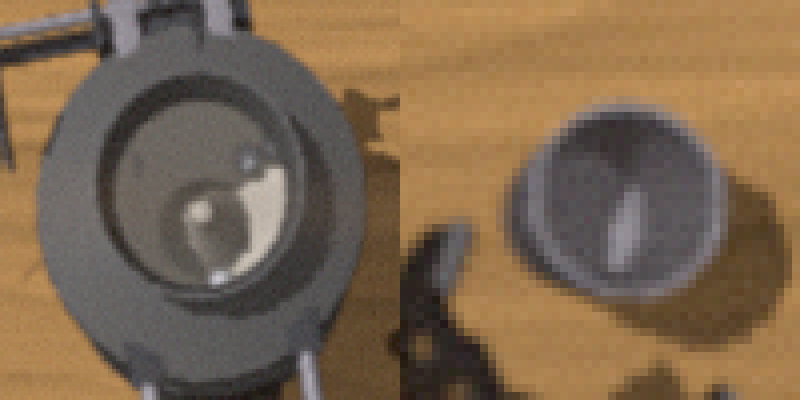

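The cup (crop centre (635,195)) stands upright and empty: its interior is at floor height. The bench shows no stray beads. Next I'll reorient for the handle.

```bash
python3 - <<'E'
from h import *
go([420,-150,300],toolR(-.2,np.radians(70),-np.pi/4))
print(best(np.array([420,-150,300.]),toolR(-.2,np.radians(70),-np.pi/4),[[0,.3,1.8,0,1.,.1]]))
E
```

```text
d [0.012 0.314 0.286] w [-0.168  0.358  0.66 ] ang 69.3
[array([-0.42, -0.08,  1.95,  0.09,  0.93,  0.52])]
```

Request:
apply_moves(rows=[{"dx": 0,"dy": 0.03,"dz": 0.06,"wx": -0.02,"wy": 0.04,"wz": 0.07,"claw": 0.5},{"dx": 0,"dy": 0.07,"dz": 0.12,"wx": -0.04,"wy": 0.08,"wz": 0.14,"claw": 0.5},{"dx": 0,"dy": 0.11,"dz": 0.18,"wx": -0.06,"wy": 0.12,"wz": 0.22,"claw": 0.5},{"dx": 0.01,"dy": 0.15,"dz": 0.24,"wx": -0.08,"wy": 0.16,"wz": 0.3,"claw": 0.5},{"dx": 0.01,"dy": 0.19,"dz": 0.286,"wx": -0.1,"wy": 0.2,"wz": 0.38,"claw": 0.5},{"dx": 0.01,"dy": 0.22,"dz": 0.286,"wx": -0.115,"wy": 0.24,"wz": 0.45,"claw": 0.5},{"dx": 0.012,"dy": 0.25,"dz": 0.286,"wx": -0.13,"wy": 0.28,"wz": 0.52,"claw": 0.5},{"dx": 0.012,"dy": 0.28,"dz": 0.286,"wx": -0.15,"wy": 0.32,"wz": 0.59,"claw": 0.5},{"dx": 0.012,"dy": 0.314,"dz": 0.286,"wx": -0.168,"wy": 0.358,"wz": 0.66,"claw": 0.5},{"dx": 0.012,"dy": 0.314,"dz": 0.286,"wx": -0.168,"wy": 0.358,"wz": 0.66,"claw": 0.5}])

```text
clock: 19.75
tcp_pos: [418.5, -147.5, 298.1]
ee_rot: [2.867, 0.023, 0.971]
ft_force: [0.7, 1.0, 0.6]
opening: 43.0
gripper_force: 0.0
```

```bash
python3 - <<'E'
from h import *
st()
R=hR(75);p=bar(0)-120*R.as_matrix()[:,2];print(p);go(p,R)
E
```

```text
clock 19.75
joint_pos [-0.502 -0.186  2.162  0.386  0.564  0.789]
tcp_pos [ 418.453 -147.517  298.126]
ee_rot [2.867 0.023 0.971]
ft_force [0.655 0.958 0.577]
opening 42.951
gripper_force 0.0
[461.80702934  10.12784315 273.90303882]
d [ 0.108  0.394 -0.061] w [-0.413  0.222  0.999] ang 99.3
```

Request:
apply_moves(rows=[{"dx": 0.01,"dy": 0.03,"dz": 0,"wx": -0.04,"wy": 0.02,"wz": 0.1,"claw": 0.45},{"dx": 0.02,"dy": 0.07,"dz": 0,"wx": -0.08,"wy": 0.04,"wz": 0.19,"claw": 0.45},{"dx": 0.03,"dy": 0.11,"dz": 0,"wx": -0.12,"wy": 0.06,"wz": 0.28,"claw": 0.45},{"dx": 0.045,"dy": 0.16,"dz": 0,"wx": -0.16,"wy": 0.08,"wz": 0.37,"claw": 0.45},{"dx": 0.06,"dy": 0.21,"dz": 0,"wx": -0.19,"wy": 0.1,"wz": 0.46,"claw": 0.45},{"dx": 0.07,"dy": 0.26,"dz": 0,"wx": -0.23,"wy": 0.12,"wz": 0.55,"claw": 0.45},{"dx": 0.08,"dy": 0.31,"dz": -0.02,"wx": -0.27,"wy": 0.14,"wz": 0.64,"claw": 0.45},{"dx": 0.09,"dy": 0.35,"dz": -0.04,"wx": -0.3,"wy": 0.16,"wz": 0.73,"claw": 0.45},{"dx": 0.1,"dy": 0.38,"dz": -0.06,"wx": -0.34,"wy": 0.18,"wz": 0.82,"claw": 0.45},{"dx": 0.108,"dy": 0.394,"dz": -0.061,"wx": -0.38,"wy": 0.2,"wz": 0.9,"claw": 0.45}])

```text
clock: 20.75
tcp_pos: [462.1, 9.6, 271.7]
ee_rot: [2.132, 2.026, 0.418]
ft_force: [0.6, 0.7, -1.1]
opening: 38.5
gripper_force: 0.0
```

```bash
python3 - <<'E'
from h import *
st()
R=hR(75);d=R.as_matrix()[:,2]
for b in(110,50,-2):go(bar(0)-b*d,R)
E
```

```text
clock 20.75
joint_pos [-0.061 -0.019  1.966  0.114  0.879 -0.069]
tcp_pos [462.085   9.594 271.712]
ee_rot [2.132 2.026 0.418]
ft_force [ 0.594  0.73  -1.102]
opening 38.501
gripper_force 0.0
d [ 0.006  0.002 -0.019] w [-0.056  0.033  0.132] ang 13.3
d [ 0.044  0.009 -0.164] w [-0.056  0.033  0.132] ang 13.3
d [ 0.077  0.015 -0.289] w [-0.056  0.033  0.132] ang 13.3
```

Request:
apply_moves(rows=[{"dx": 0.006,"dy": 0.002,"dz": -0.019,"wx": -0.03,"wy": 0.016,"wz": 0.066,"claw": 0.45},{"dx": 0.006,"dy": 0.002,"dz": -0.019,"wx": -0.056,"wy": 0.033,"wz": 0.132,"claw": 0.45},{"dx": 0.006,"dy": 0.002,"dz": -0.019,"wx": -0.056,"wy": 0.033,"wz": 0.132,"claw": 0.45},{"dx": 0.018,"dy": 0.004,"dz": -0.066,"wx": -0.056,"wy": 0.033,"wz": 0.132,"claw": 0.45},{"dx": 0.031,"dy": 0.006,"dz": -0.115,"wx": -0.056,"wy": 0.033,"wz": 0.132,"claw": 0.45},{"dx": 0.044,"dy": 0.009,"dz": -0.164,"wx": -0.056,"wy": 0.033,"wz": 0.132,"claw": 0.45},{"dx": 0.044,"dy": 0.009,"dz": -0.164,"wx": -0.056,"wy": 0.033,"wz": 0.132,"claw": 0.45},{"dx": 0.044,"dy": 0.009,"dz": -0.164,"wx": -0.056,"wy": 0.033,"wz": 0.132,"claw": 0.45},{"dx": 0.044,"dy": 0.009,"dz": -0.164,"wx": -0.056,"wy": 0.033,"wz": 0.132,"claw": 0.45},{"dx": 0.044,"dy": 0.009,"dz": -0.164,"wx": -0.056,"wy": 0.033,"wz": 0.132,"claw": 0.45}])

```text
clock: 21.75
tcp_pos: [481.4, 10.9, 209.3]
ee_rot: [1.914, 2.244, 0.303]
ft_force: [-0.0, 1.5, 0.3]
opening: 38.5
gripper_force: 0.0
```

```bash
python3 - <<'E'
from h import *
st()
R=hR(75);d=R.as_matrix()[:,2]
for b in(50,25,-2):go(bar(0)-b*d,R)
cap('side','s9.png')
A=cv2.imread('pics/s9.png')
cv2.imwrite('pics/s9c.png',cv2.resize(A[130:250,180:340],(800,600),interpolation=3))
E
```

```text
clock 21.75
joint_pos [-0.031  0.092  2.006  0.069  0.779 -0.233]
tcp_pos [481.409  10.934 209.313]
ee_rot [1.914 2.244 0.303]
ft_force [-0.05   1.453  0.321]
opening 38.476
gripper_force 0.0
d [-0.004  0.006 -0.008] w [0.    0.005 0.006] ang 0.7
d [ 0.012  0.008 -0.068] w [0.    0.005 0.006] ang 0.7
d [ 0.029  0.011 -0.133] w [0.    0.005 0.006] ang 0.7
```

View pics/s9c.png

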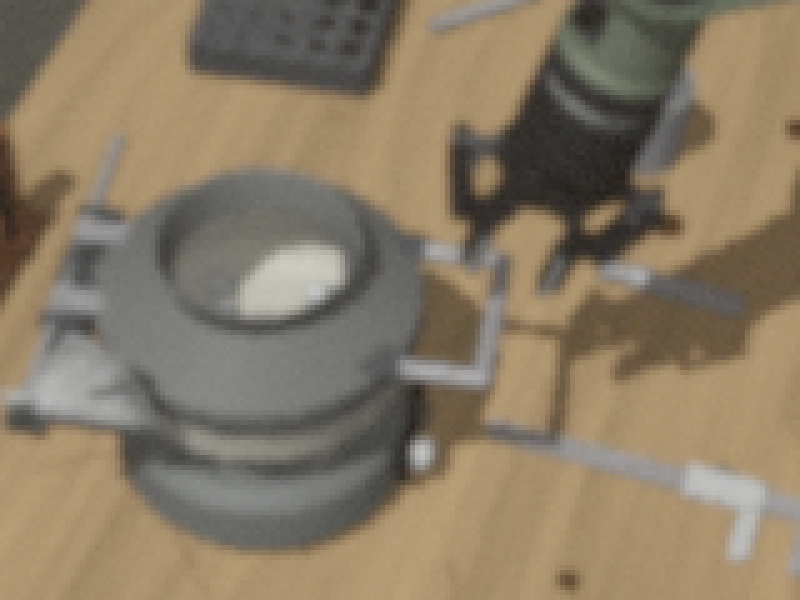

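The fingertips, at crop (475,240) and (550,280), straddle the line down to the bar at (495,310), and the knuckles clear the collar. I'll descend and close.

Request:
apply_moves(rows=[{"dx": -0.002,"dy": 0.006,"dz": -0.015,"wx": 0,"wy": 0.005,"wz": 0.006,"claw": 0.45},{"dx": 0.003,"dy": 0.007,"dz": -0.035,"wx": 0,"wy": 0.005,"wz": 0.006,"claw": 0.45},{"dx": 0.008,"dy": 0.008,"dz": -0.055,"wx": 0,"wy": 0.005,"wz": 0.006,"claw": 0.45},{"dx": 0.013,"dy": 0.008,"dz": -0.075,"wx": 0,"wy": 0.005,"wz": 0.006,"claw": 0.45},{"dx": 0.018,"dy": 0.009,"dz": -0.095,"wx": 0,"wy": 0.005,"wz": 0.006,"claw": 0.45},{"dx": 0.024,"dy": 0.01,"dz": -0.115,"wx": 0,"wy": 0.005,"wz": 0.006,"claw": 0.45},{"dx": 0.029,"dy": 0.011,"dz": -0.133,"wx": 0,"wy": 0.005,"wz": 0.006,"claw": 0.45},{"dx": 0.029,"dy": 0.011,"dz": -0.133,"wx": 0,"wy": 0.005,"wz": 0.006,"claw": 0.45},{"dx": 0.029,"dy": 0.011,"dz": -0.133,"wx": 0,"wy": 0.005,"wz": 0.006,"claw": 0.45},{"dx": 0.029,"dy": 0.011,"dz": -0.133,"wx": 0,"wy": 0.005,"wz": 0.006,"claw": 0.45}])

```text
clock: 22.8
tcp_pos: [492.9, 15.3, 155.3]
ee_rot: [1.909, 2.26, 0.296]
ft_force: [-0.4, -0.9, 0.4]
opening: 38.7
gripper_force: 0.0
```

```bash
python3 - <<'E'
from h import *
st()
go(bar(0),hR(75))
E
```

```text
clock 22.8
joint_pos [-0.021  0.178  2.061  0.079  0.648 -0.246]
tcp_pos [492.93   15.291 155.341]
ee_rot [1.909 2.26  0.296]
ft_force [-0.385 -0.943  0.361]
opening 38.698
gripper_force 0.0
d [-0.001  0.     0.007] w [ 0.001 -0.001  0.   ] ang 0.1
```

Good, no contact. Now closing.

Request:
apply_moves(rows=[{"dx": 0,"dy": 0,"dz": 0,"wx": 0,"wy": 0,"wz": 0,"claw": 0.3},{"dx": 0,"dy": 0,"dz": 0,"wx": 0,"wy": 0,"wz": 0,"claw": 0.2},{"dx": 0,"dy": 0,"dz": 0,"wx": 0,"wy": 0,"wz": 0,"claw": 0.1},{"dx": 0,"dy": 0,"dz": 0,"wx": 0,"wy": 0,"wz": 0,"claw": 0},{"dx": 0,"dy": 0,"dz": 0,"wx": 0,"wy": 0,"wz": 0,"claw": 0},{"dx": 0,"dy": 0,"dz": 0,"wx": 0,"wy": 0,"wz": 0,"claw": 0},{"dx": 0,"dy": 0,"dz": 0,"wx": 0,"wy": 0,"wz": 0,"claw": 0},{"dx": 0,"dy": 0,"dz": 0,"wx": 0,"wy": 0,"wz": 0,"claw": 0},{"dx": 0,"dy": 0,"dz": 0,"wx": 0,"wy": 0,"wz": 0,"claw": 0},{"dx": 0,"dy": 0,"dz": 0,"wx": 0,"wy": 0,"wz": 0,"claw": 0}], newtons=80)

```text
clock: 23.8
tcp_pos: [492.3, 15.2, 154.9]
ee_rot: [1.91, 2.261, 0.294]
ft_force: [-4.1, -2.0, 2.1]
opening: 9.4
gripper_force: 78.3
```

```bash
python3 - <<'E'
from h import *
st()
s=r.get_state();p0=s['tcp_pos']
for th in(.05,.1,.15,.2,.25,.3,.35,.4,.436):
    print(th,end=' ');go(p0+bar(th)-bar(0),hR(75+np.degrees(th)))
E
```

```text
clock 23.8
joint_pos [-0.021  0.178  2.061  0.079  0.649 -0.246]
tcp_pos [492.324  15.221 154.856]
ee_rot [1.91  2.261 0.294]
ft_force [-4.104 -2.036  2.073]
opening 9.368
gripper_force 78.33
0.05 d [0.001 0.    0.034] w [-0.005  0.03   0.   ] ang 2.7
0.1 d [0.004 0.001 0.068] w [-0.01   0.061  0.   ] ang 5.6
0.15 d [0.009 0.001 0.102] w [-0.015  0.093  0.   ] ang 8.4
0.2 d [0.015 0.003 0.135] w [-0.021  0.124  0.   ] ang 11.3
0.25 d [0.023 0.004 0.168] w [-0.026  0.155  0.   ] ang 14.2
0.3 d [0.032 0.005 0.201] w [-0.031  0.187  0.   ] ang 17.0
0.35 d [0.043 0.007 0.233] w [-0.037  0.218  0.   ] ang 19.9
0.4 d [0.056 0.009 0.264] w [-0.042  0.25  -0.   ] ang 22.8
0.436 d [0.066 0.011 0.286] w [-0.046  0.272 -0.   ] ang 24.8
```

Request:
apply_moves(rows=[{"dx": 0,"dy": 0,"dz": 0.01,"wx": -0.001,"wy": 0.009,"wz": 0,"claw": 0},{"dx": 0.001,"dy": 0,"dz": 0.022,"wx": -0.003,"wy": 0.02,"wz": 0,"claw": 0},{"dx": 0.001,"dy": 0,"dz": 0.034,"wx": -0.005,"wy": 0.03,"wz": 0,"claw": 0},{"dx": 0.002,"dy": 0,"dz": 0.051,"wx": -0.008,"wy": 0.045,"wz": 0,"claw": 0},{"dx": 0.004,"dy": 0.001,"dz": 0.068,"wx": -0.01,"wy": 0.061,"wz": 0,"claw": 0},{"dx": 0.006,"dy": 0.001,"dz": 0.085,"wx": -0.012,"wy": 0.077,"wz": 0,"claw": 0},{"dx": 0.009,"dy": 0.001,"dz": 0.102,"wx": -0.015,"wy": 0.093,"wz": 0,"claw": 0},{"dx": 0.012,"dy": 0.002,"dz": 0.119,"wx": -0.018,"wy": 0.108,"wz": 0,"claw": 0},{"dx": 0.015,"dy": 0.003,"dz": 0.135,"wx": -0.021,"wy": 0.124,"wz": 0,"claw": 0},{"dx": 0.015,"dy": 0.003,"dz": 0.135,"wx": -0.021,"wy": 0.124,"wz": 0,"claw": 0}])

```text
clock: 24.8
tcp_pos: [497.6, 16.1, 208.4]
ee_rot: [2.002, 2.371, 0.066]
ft_force: [-4.8, -2.3, -3.4]
opening: 9.5
gripper_force: 78.6
```

```bash
python3 - <<'E'
from h import *
st()
p0=np.array([492.324,15.221,154.856])
for th in(.2,.25,.3,.35,.4,.436):
    print(th,end=' ');go(p0+bar(th)-bar(0),hR(75+np.degrees(th)))
E
```

```text
clock 24.8
joint_pos [ 0.004  0.206  1.837  0.01   1.043 -0.169]
tcp_pos [497.557  16.134 208.424]
ee_rot [2.002 2.371 0.066]
ft_force [-4.809 -2.288 -3.373]
opening 9.49
gripper_force 78.566
0.2 d [0.002 0.    0.001] w [ 0.001 -0.003 -0.   ] ang 0.3
0.25 d [0.01  0.002 0.034] w [-0.004  0.028 -0.   ] ang 2.6
0.3 d [0.019 0.003 0.067] w [-0.009  0.06  -0.   ] ang 5.4
0.35 d [0.03  0.005 0.099] w [-0.015  0.091 -0.   ] ang 8.3
0.4 d [0.043 0.007 0.13 ] w [-0.02   0.122 -0.   ] ang 11.2
0.436 d [0.053 0.009 0.153] w [-0.024  0.145 -0.   ] ang 13.2
```

Lifting cleanly with a force of about 5 N, so I'll go on to the mark.

Request:
apply_moves(rows=[{"dx": 0.005,"dy": 0.001,"dz": 0.017,"wx": -0.002,"wy": 0.014,"wz": 0,"claw": 0},{"dx": 0.01,"dy": 0.002,"dz": 0.034,"wx": -0.004,"wy": 0.028,"wz": 0,"claw": 0},{"dx": 0.014,"dy": 0.003,"dz": 0.05,"wx": -0.006,"wy": 0.044,"wz": 0,"claw": 0},{"dx": 0.019,"dy": 0.003,"dz": 0.067,"wx": -0.009,"wy": 0.06,"wz": 0,"claw": 0},{"dx": 0.024,"dy": 0.004,"dz": 0.083,"wx": -0.012,"wy": 0.076,"wz": 0,"claw": 0},{"dx": 0.03,"dy": 0.005,"dz": 0.099,"wx": -0.015,"wy": 0.091,"wz": 0,"claw": 0},{"dx": 0.036,"dy": 0.006,"dz": 0.115,"wx": -0.018,"wy": 0.106,"wz": 0,"claw": 0},{"dx": 0.043,"dy": 0.007,"dz": 0.13,"wx": -0.02,"wy": 0.122,"wz": 0,"claw": 0},{"dx": 0.05,"dy": 0.009,"dz": 0.147,"wx": -0.023,"wy": 0.14,"wz": 0,"claw": 0},{"dx": 0.053,"dy": 0.009,"dz": 0.153,"wx": -0.024,"wy": 0.145,"wz": 0,"claw": 0}])

```text
clock: 25.8
tcp_pos: [517.4, 19.4, 269.7]
ee_rot: [-1.949, -2.307, 0.206]
ft_force: [-9.9, -2.9, -2.1]
opening: 9.8
gripper_force: 79.1
```

```bash
python3 - <<'E'
from h import *
st()
p0=np.array([492.324,15.221,154.856]);p=r.get_state()['tcp_pos']
print('rise',p[2]-p0[2]);go(p0+bar(.436)-bar(0),hR(100))
b=p-p0+bar(0)-HINGE;print('th',np.arctan2(b[2],-b@EX)-.011)
cap('top','t10.png');cap('side','s10.png')
A=cv2.imread('pics/s10.png')[150:240,170:260];B=cv2.imread('pics/t10.png')[90:150,185:245]
cv2.imwrite('pics/ts10.png',cv2.hconcat([cv2.resize(A,(400,400),interpolation=3),cv2.resize(B,(400,400),interpolation=3)]))
# bar height & dome plane from depth
for n in('side','top'):
    W=cloud(dict(np.load(n+'.npz'))).reshape(-1,3)
    L=np.c_[(W-HINGE)@EX,(W-HINGE)@np.array([-EX[1],EX[0],0]),W[:,2]-155]
    a=-np.degrees(0);rad=np.hypot(L[:,0],L[:,2]);ang=np.degrees(np.arctan2(L[:,2],-L[:,0]))
    m=(abs(abs(L[:,1])-35)<12)&(abs(rad-272)<7)&(L[:,0]<0)&(ang>10)
    print(n,'bar ang',m.sum(),np.median(ang[m]) if m.any() else '')
E
```

```text
clock 25.8
joint_pos [ 0.03   0.304  1.55  -0.025  1.465 -0.134]
tcp_pos [517.418  19.428 269.733]
ee_rot [-1.949 -2.307  0.206]
ft_force [-9.925 -2.887 -2.113]
opening 9.774
gripper_force 79.085
rise 114.87677519558491
d [ 0.003  0.001 -0.001] w [ 0.    -0.002  0.   ] ang 0.2
th 0.43496875692626813
side bar ang 23 26.39725420133894
top bar ang 103 26.55461393506447
```

View pics/ts10.png

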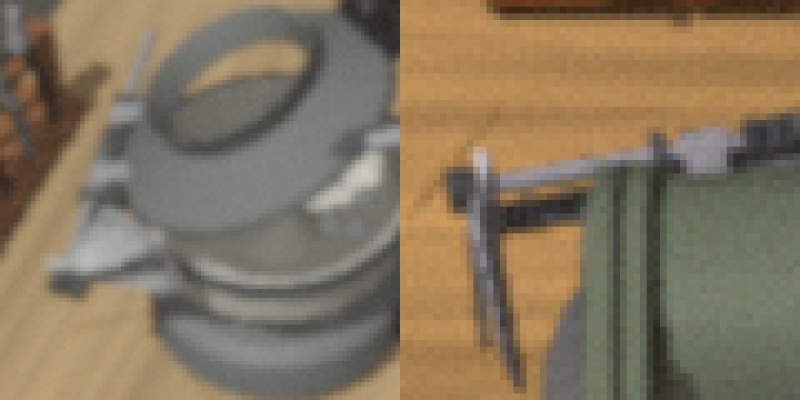

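The cover stands open. Kinematics give 0.435 rad, and the depth-measured bar angle agrees after the surface offset (about 24.9°). Beads lie in the bowl near crop (340,215). One settling call, then I hand in.

Request:
apply_moves(rows=[{"dx": 0.002,"dy": 0,"dz": 0,"wx": 0,"wy": 0,"wz": 0,"claw": 0},{"dx": 0.002,"dy": 0,"dz": 0,"wx": 0,"wy": 0,"wz": 0,"claw": 0},{"dx": 0.002,"dy": 0,"dz": 0,"wx": 0,"wy": 0,"wz": 0,"claw": 0},{"dx": 0.002,"dy": 0,"dz": 0,"wx": 0,"wy": 0,"wz": 0,"claw": 0},{"dx": 0.002,"dy": 0,"dz": 0,"wx": 0,"wy": 0,"wz": 0,"claw": 0},{"dx": 0.002,"dy": 0,"dz": 0,"wx": 0,"wy": 0,"wz": 0,"claw": 0},{"dx": 0.002,"dy": 0,"dz": 0,"wx": 0,"wy": 0,"wz": 0,"claw": 0},{"dx": 0.002,"dy": 0,"dz": 0,"wx": 0,"wy": 0,"wz": 0,"claw": 0},{"dx": 0.002,"dy": 0,"dz": 0,"wx": 0,"wy": 0,"wz": 0,"claw": 0},{"dx": 0.002,"dy": 0,"dz": 0,"wx": 0,"wy": 0,"wz": 0,"claw": 0}])

```text
clock: 26.9
tcp_pos: [517.3, 19.4, 269.3]
ee_rot: [-1.948, -2.306, 0.207]
ft_force: [-10.0, -3.4, -0.6]
opening: 9.7
gripper_force: 79.3
```

```bash
python3 - <<'E'
from h import *
p0=np.array([492.324,15.221,154.856]);s=r.get_state();p=s['tcp_pos']
b=p-p0+bar(0)-HINGE;th=np.arctan2(b[2],-b@EX)-.011;print(p,th,s['gripper_force'],s['ft_force'])
if abs(th-.436)<.01 and s['gripper_force']>50: print(r.close_job())
E
```

```text
[517.27199815  19.41120556 269.33153221] 0.4334122136832846 79.25611138343811 [-10.00631559  -3.40788289  -0.58602011]
the job is handed in; nothing more can be done
None
```

I handed the job in at about 27 s with the arm still holding the cover at about 0.433 rad (mark 0.436); the cup is upright, empty and back on the bench, but only some of the six beads were directly visible in the bowl, with none seen on the bench, and a finger or the cup lightly touched the collar (about 5 N) during the pour.

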